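# Slip-test the coated slide shoes and lock the good ones in their carrier

## Robot

A 7-joint arm with a two-finger parallel gripper is mounted at the origin on the work surface; the furniture and walls round the work are solid. World frame = base frame: x ahead of the robot, y to its left, z up, the work surface at z = 0. Lengths are in m, angles in rad, forces in N, time in s.
With the tool pointing down it reaches from about 0.425 to 0.925 m from the base axis. Payload 6.8 kg.
Tool frame: the origin (TCP) lies at the very end of the fingers, on their centre line; the grasp point (between the pads) lies 19 mm behind it (r.tcp_to_grasp is the distance from the TCP to the grasp point, in m); z points along the fingers, y is the line along which they close (so a half turn about z gives the same grasp; the last joint's range is limited). The gripper opens to 85 mm and grips with 20 to 120 N. Pads are 22 mm wide; open, the fingers measure 114 mm over their backs; the gripper's body (76 mm by 85 mm) begins 54 mm behind the grasp point. The pads swing forward as they close: fully open they stand 13 mm farther back than shut.
Start: joints at [1.026, 0.477, 0.022, 1.555, -0.011, 1.109, -0.083], TCP at [0.286, -0.612, 0.197] pointing down, gripper open.
Joint ranges: [-2.96, 2.96], [-0.34, 2.1], [-1.41, 1.46], [0.24, 2.44], [-1.37, 4.51], [0.17, 1.92], [-2.96, 2.96]. Speed limits (rad/s): [2.39, 2.39, 3.14, 3.14, 3.14, 3.14, 3.14].

## Interface

Orientations are given as a rotation vector (axis times angle).
In Python, from bench import r gives the robot as it stands.
- The arm moves only by the tool step_arm, never from a script. Its argument "moves" is a list of rows, each a list of 7 numbers: the shift along the tool's x, y, z in mm, then the turn, a rotation vector about the tool's x, y, z in rad, then the finger opening in mm, from 0 to 85.4. A call has 1 to 8 rows; each row is the pose to reach, as a shift and turn from the pose commanded when the call began, along the tool's axes at that moment; what a row does not reach only later rows make up. A row lasts 1/10 s, in which the tool goes at most 50 mm and 8.59 degrees, less where a joint would pass 70% of its speed; a pose out of reach is approached as far as the arm can. A call with a gripper value outside its range is refused whole. The fingers move at their own pace and stop on an object; "grip_force" is the grip in N (left out, the last holds). Time passes only in rows, so rows that repeat a pose let the fingers close. It gives the time, the measured TCP pose, the force, the opening and the grip force at its end, in the units of the state.
- r.get_obs(): the state, without advancing time (a new reading comes with each control period).
- r.grab_frame(name): name is "scene" or "top" or "wrist"; returns a dict with "image" (400x640x3 uint8, red, green, blue), "depth" (400x640 float32, m along the optical axis (not along the pixel's ray), 0 where there is no reading), "mtx" (3x3 intrinsics, pixels), "rvec" (rotation vector, rad) and "tvec" (3), from world to camera coordinates, as OpenCV has them. Camera axes: x right, y down, z forward; pixel columns grow to the right and rows downward; lengths in m; the calibration is good to about 2 mm. The wrist camera is an equidistant fisheye: a pixel r from the principal point sees the ray r / f radians off the axis. A picture is of the moment at which its call begins.
- r.hand_in(): hands the job in; it is judged then, once.
The state is a dict: "clock": time; "joints": joint angles; "qvel": joint speeds; "tau": joint torques, N m; "tcp_pos": TCP position; "orientation": TCP orientation; "contact_force": force on the tool from outside, world axes, zero at the start; "moment": the same for the moment, N m; "grip_width": finger opening in m; "gripper_force": force on a finger pad.
Only numpy, scipy, OpenCV 4.12 (cv2) and the standard library are available. Lean on these libraries where they do the work, as an engineer would, in place of code of your own. Each camera call takes 0.05 s, during which the arm holds its last target. There are 200 camera calls.

## Task

Slip-test the steel slide shoes that lie in the flat tray: with the tilt board down, set all of them side by side above its scribed line, at the handle end, then lift the handle until the board is up against its stop and see which shoes run down to the foot. Lower the board fully again; lay the shoes that slid flat in the carrier (the one with two upright cheeks) and the shoes that stuck flat in the tray again. When all the good shoes are in the carrier, squeeze the two lugs of the sprung keeper bar together, set it down on the saddles between the carrier's cheeks and let go, so that both bolts spring out into their holes.

Things in the scene. Friction and masses are not known exactly. Their poses are not given: they have to be found in the camera images.
- shoe_a: a slide shoe: steel block 44 (x) x 30 (y) x 12 mm high with two countersunk screw holes in its top; origin at the centre of its underside. About 0.12 kg. All shoes look alike; whether the sole has the clear slip coat cannot be seen: a coated shoe runs down the board by itself at full tilt, an uncoated one stays put. May be absent (None from the start).
- shoe_b: a slide shoe: steel block 44 (x) x 30 (y) x 12 mm high with two countersunk screw holes in its top; origin at the centre of its underside. About 0.12 kg. All shoes look alike; whether the sole has the clear slip coat cannot be seen: a coated shoe runs down the board by itself at full tilt, an uncoated one stays put. May be absent (None from the start).
- shoe_c: a slide shoe: steel block 44 (x) x 30 (y) x 12 mm high with two countersunk screw holes in its top; origin at the centre of its underside. About 0.12 kg. All shoes look alike; whether the sole has the clear slip coat cannot be seen: a coated shoe runs down the board by itself at full tilt, an uncoated one stays put. May be absent (None from the start).
- shoe_d: a slide shoe: steel block 44 (x) x 30 (y) x 12 mm high with two countersunk screw holes in its top; origin at the centre of its underside. About 0.12 kg. All shoes look alike; whether the sole has the clear slip coat cannot be seen: a coated shoe runs down the board by itself at full tilt, an uncoated one stays put. May be absent (None from the start).
- shoe_e: a slide shoe: steel block 44 (x) x 30 (y) x 12 mm high with two countersunk screw holes in its top; origin at the centre of its underside. About 0.12 kg. All shoes look alike; whether the sole has the clear slip coat cannot be seen: a coated shoe runs down the board by itself at full tilt, an uncoated one stays put. May be absent (None from the start).
- board_hinge (a point): on the tilt board's hinge axis, mid-width; turns with the board. x: up the board from the hinge (low end, near the robot) to the handle; y: along the hinge, to the robot's left; z: out of the board. The 270 mm wide board's upper face lies at z = 7 mm, from x = 12 (the face of a 10 mm high foot stop that catches shoes) to 250; its side edges, at y = +-132, are 8 mm high.
- board_start (a point): on the board's upper face, mid-width, at x = 205 mm from the hinge: middle of the starting zone; same axes. The scribed line crosses the board 55 mm below it (x = 150 from the hinge). Up to four shoes fit here side by side, long sides along x, at y = -84, -28, 28 and 84 mm, where short ticks on the line mark their places.
- board_handle (a point): middle of the board's handle, a round steel bar about 12 mm thick and 100 mm long, parallel to the hinge (along y), 48 mm beyond the board's upper edge, 298 mm from the hinge and 48 mm above the bench when the board is down; turns with the board, same axes. Pinch it from above, the fingers closing along x.
- tilt_board (a joint): tilt of the board: 0 down (level, upper face 52 mm above the bench), 0.33 rad up against its stop. Its slotted stays are stiff: it stays at whatever tilt it is left. Raising it takes 8 to 17 N at the handle, lowering it up to 8 N.
- carrier: fixed carrier for good shoes: steel floor 96 (x) x 204 (y) mm, 4 mm thick, an upright cheek at each y end; origin at the centre of its underside, z up. Shoes lie on the floor between saddle blocks at y = +-84 and 8 mm high side lips at x = +-45; three fit in a row at y = -50, 0, 50, long sides along y. The cheeks' inner faces are at y = +-95, their tops about 60 mm high, flared outward.
- carrier_seat (a point): where the keeper's origin lies when it is seated: mid-carrier, on the level of the saddle tops, 22 mm above the carrier's underside; carrier axes. The saddles are 11 mm deep blocks before the cheeks (y = +-84 to +-95), each between two horns (inner faces at x = +-14, flared at the top, 52 mm high). Each cheek has a 16 mm square bolt hole, centred 10 mm above this point, at x = 0.
- keeper: loose sprung keeper bar, 0.28 kg: aluminium channel 24 (x) x 178 (y) x 20 mm high, a sprung bolt at each end, two lugs on top; origin at the centre of its underside, y along the bar, z up. The bolts, 10 mm thick, 10 mm above the underside, reach to y = +-102 free and +-90 with the lugs squeezed together. Fits the carrier either way round.
- keeper_lugs (a point): midway between the keeper's two lugs, 37 mm above its underside; keeper axes. The lugs are upright plates 22 mm wide (x) and 5 mm thick, from 20 to 54 mm above the underside, with outer faces at y = +-31 free and +-19 fully squeezed (62 and 38 mm apart). Squeezing takes 4 N at first, 10 N at the end; the bar can be lifted by its squeezed lugs.
- bolt_1 (a joint): sprung bolt at the keeper's +y end, moved by its own lug: 0 sprung right out, 0.012 m drawn fully in.
- bolt_2 (a joint): sprung bolt at the keeper's -y end, moved by its own lug: 0 sprung right out, 0.012 m drawn fully in.
- tray: fixed flat sheet-steel tray 240 (x) x 200 mm (y) with a 14 mm high rim, 2 mm thick; origin at the centre of its underside, z up; inner floor 2 mm above the bench. The shoes lie in it at the start, and the shoes that stuck go back anywhere in it.
- spray_can: bystander: a spray can, 58 mm thick and 192 mm tall, standing behind the tray; origin at its foot. Do not knock it over.
Not all that is in view belongs to the job. Leave any blue look-alike of the shoe_b alone.

How it is judged:
On the way, in this order (a step that is already met when the one before it is completed fails the run):
1. with the board down, all the shoes lie on it above the scribed line (value of joint tilt_board below 0.04 rad and x of shoe_a in the frame of board_hinge between 0.165 and 0.25 m and y of shoe_a in the frame of board_hinge between -0.135 and 0.135 m and z of shoe_a in the frame of board_hinge between 0 and 0.013 m and angle between each of shoe_a, shoe_b, shoe_c, shoe_d, shoe_e's own z axis and vertical below 0.15 rad and x of shoe_b in the frame of board_hinge between 0.165 and 0.25 m and y of shoe_b in the frame of board_hinge between -0.135 and 0.135 m and z of shoe_b in the frame of board_hinge between 0 and 0.013 m and x of shoe_c in the frame of board_hinge between 0.165 and 0.25 m and y of shoe_c in the frame of board_hinge between -0.135 and 0.135 m and z of shoe_c in the frame of board_hinge between 0 and 0.013 m and x of shoe_d in the frame of board_hinge between 0.165 and 0.25 m and y of shoe_d in the frame of board_hinge between -0.135 and 0.135 m and z of shoe_d in the frame of board_hinge between 0 and 0.013 m and x of shoe_e in the frame of board_hinge between 0.165 and 0.25 m and y of shoe_e in the frame of board_hinge between -0.135 and 0.135 m and z of shoe_e in the frame of board_hinge between 0 and 0.013 m), for 0.2 s.
2. the board is up against its stop, all the shoes are on it and the coated ones have run down to its foot (value of joint tilt_board above 0.3 rad and x of shoe_b in the frame of board_hinge between 0 and 0.25 m and y of shoe_b in the frame of board_hinge between -0.135 and 0.135 m and z of shoe_b in the frame of board_hinge between 0 and 0.013 m and x of shoe_d in the frame of board_hinge between 0 and 0.25 m and y of shoe_d in the frame of board_hinge between -0.135 and 0.135 m and z of shoe_d in the frame of board_hinge between 0 and 0.013 m and x of shoe_a in the frame of board_hinge between 0 and 0.075 m and y of shoe_a in the frame of board_hinge between -0.135 and 0.135 m and z of shoe_a in the frame of board_hinge between 0 and 0.013 m and x of shoe_c in the frame of board_hinge between 0 and 0.075 m and y of shoe_c in the frame of board_hinge between -0.135 and 0.135 m and z of shoe_c in the frame of board_hinge between 0 and 0.013 m and x of shoe_e in the frame of board_hinge between 0 and 0.075 m and y of shoe_e in the frame of board_hinge between -0.135 and 0.135 m and z of shoe_e in the frame of board_hinge between 0 and 0.013 m), for 0.2 s.
3. all the shoes that slid lie flat in the carrier (x of shoe_a in the frame of carrier between -0.038 and 0.038 m and y of shoe_a in the frame of carrier between -0.085 and 0.085 m and z of shoe_a in the frame of carrier between -0.002 and 0.01 m and angle between each of shoe_a, shoe_c, shoe_e's own z axis and vertical below 0.15 rad and x of shoe_c in the frame of carrier between -0.038 and 0.038 m and y of shoe_c in the frame of carrier between -0.085 and 0.085 m and z of shoe_c in the frame of carrier between -0.002 and 0.01 m and x of shoe_e in the frame of carrier between -0.038 and 0.038 m and y of shoe_e in the frame of carrier between -0.085 and 0.085 m and z of shoe_e in the frame of carrier between -0.002 and 0.01 m), for 0.2 s.
4. the keeper bar sits on the saddles with both bolts out in their holes (x of keeper in the frame of carrier between -0.006 and 0.006 m and y of keeper in the frame of carrier between -0.008 and 0.008 m and z of keeper in the frame of carrier between 0.017 and 0.027 m and angle between the y axis of keeper and the y axis of carrier, either way round below 0.08 rad and angle between keeper's own z axis and vertical below 0.08 rad and value of joint each of bolt_1, bolt_2 below 0.003 m), for 0.3 s.
At the end, for the whole second after the job is handed in: the board is down (under 0.04 rad); every shoe that slid lies flat on the carrier's floor and every shoe that stuck lies flat on the tray's floor; the keeper rests on both saddles (within 5 mm of 22 mm height, 6 mm across, 8 mm along) with both bolts sprung out to within 3 mm; everything is at rest (all of step 3 and all of step 4 and value of joint tilt_board below 0.04 rad and x of shoe_b in the frame of tray between -0.12 and 0.12 m and y of shoe_b in the frame of tray between -0.1 and 0.1 m and z of shoe_b in the frame of tray between -0.002 and 0.009 m and angle between each of shoe_b, shoe_d's own z axis and vertical below 0.15 rad and x of shoe_d in the frame of tray between -0.12 and 0.12 m and y of shoe_d in the frame of tray between -0.1 and 0.1 m and z of shoe_d in the frame of tray between -0.002 and 0.009 m and linear speed of each of shoe_a, shoe_b, shoe_c, shoe_d, shoe_e, keeper below 0.02 m/s); the robot touches nothing.
It fails at once if the spray can is knocked over (angle between spray_can's own z axis and vertical above 0.5 rad).
It fails at once if a shoe or the keeper falls off the bench (height (world z) of any of shoe_a, shoe_b, shoe_c, shoe_d, shoe_e, keeper below -0.1 m).
Of shoe_a, shoe_b, shoe_c, shoe_d, shoe_e only 3 to 4 are there at a start; the rules pass over those that are not, and their reading is None.
At some moment in a run one of shoe_a, shoe_b, shoe_c, shoe_d, shoe_e, keeper may be knocked a few centimetres aside while the robot is not near it.
It also fails if it takes over 210 s, if anything falls off the work surface, if the arm or the gripper's body presses on something with over 40 N, if the wrist force passes 120 N, or if a joint passes its speed limit or range.

## Working session

There is one attempt and no reset: what is moved stays moved. The work goes in short steps, Python scripts to look and compute and a tool call to move; the robot and the scene stay as the last step left them, time stands still between calls to the robot, and variables do not carry over. Pictures are saved under pics/ and viewed, at most 14 in all, crops included, and the job is handed in when it is done.

Besides the shell and the picture viewer there is one more tool, called after "Call:" by a JSON object that holds its "name" and its "arguments", one argument or row to a line. step_arm: Moves the arm, as the interface text tells. Its arguments: {"type":"object","properties":{"moves":{"type":"array","items":{"type":"array","items":{"type":"number"}}},"grip_force":{"type":"number"}},"required":["moves"]}

```bash
mkdir -p pics; cat > h.py <<'E'
import numpy as np, cv2
from bench import r
from scipy.spatial.transform import Rotation as R
def shot(n,save=None):
    f=r.grab_frame(n)
    if save: cv2.imwrite(save,f["image"][:,:,::-1]); np.savez(save+'.npz',**f)
    return f
def cloud(f):
    # world xyz for every pixel (pinhole)
    d=f["depth"];K=f["mtx"];v,u=np.mgrid[:d.shape[0],:d.shape[1]]
    p=np.stack([(u-K[0,2])/K[0,0]*d,(v-K[1,2])/K[1,1]*d,d],-1)
    Rm=cv2.Rodrigues(np.array(f["rvec"],float))[0]
    return (p-np.array(f["tvec"]).ravel())@Rm
def ray(f,uv,z):
    K=f["mtx"];Rm=cv2.Rodrigues(np.array(f["rvec"],float))[0];t=np.array(f["tvec"]).ravel()
    c=-Rm.T@t; q=np.c_[np.atleast_2d(uv),np.ones(len(np.atleast_2d(uv)))]@np.linalg.inv(K).T@Rm
    return c+q*((z-c[2])/q[:,2:3])
def st():
    o=r.get_obs();print({k:np.round(o[k],4) for k in("clock","tcp_pos","orientation","grip_width","contact_force")})
E
python3 - <<'E'
from h import *
st()
for n in("top","scene"):
    f=shot(n,f"pics/{n}0.png");print(n,f["mtx"].round(1).tolist(),np.round(f["rvec"],3),np.round(f["tvec"],3))
print(R.from_rotvec(r.get_obs()["orientation"]).as_matrix().round(3), r.tcp_to_grasp)
E
```

```text
{'clock': np.float64(0.0), 'tcp_pos': array([ 0.2853, -0.611 ,  0.1955]), 'orientation': array([-3.0652e+00, -6.8030e-01,  8.0000e-04]), 'grip_width': np.float64(0.0855), 'contact_force': array([-0.177 ,  0.0138, -0.6625])}
top [[381.6, 0.0, 320.4], [0.0, 381.6, 199.2], [0.0, 0.0, 1.0]] [ 2.135 -2.079  0.236] [0.126 0.539 1.233]
scene [[361.7, 0.0, 320.1], [0.0, 361.7, 199.9], [0.0, 0.0, 1.0]] [ 0.926 -2.488  1.044] [0.494 0.202 1.067]
[[ 0.906  0.423 -0.001]
 [ 0.423 -0.906  0.001]
 [-0.    -0.002 -1.   ]] 0.0187
```

View pics/top0.png

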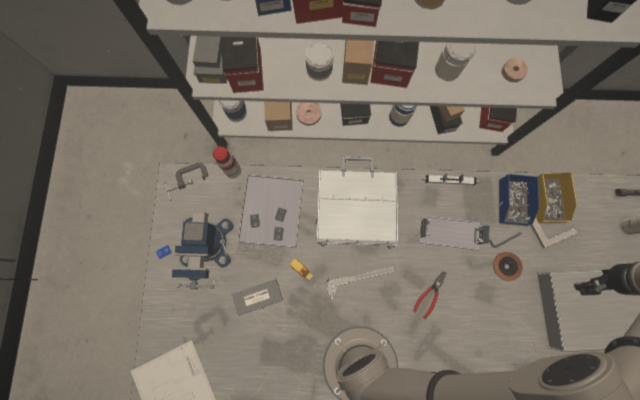

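View pics/scene0.png

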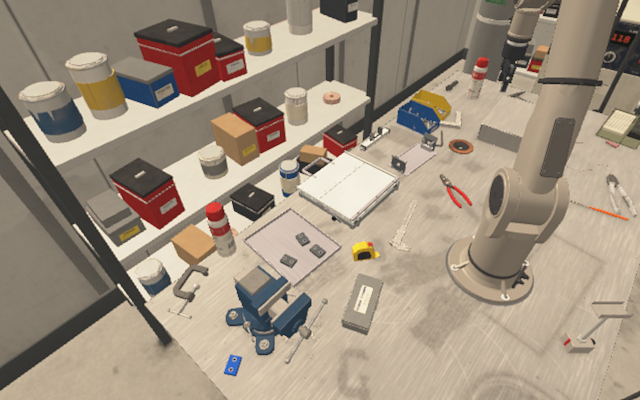

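Top view: three grey shoes lie in the tray at (255,220), (281,214) and (278,233). The tilt board is at (357,207), with its handle at (357,160). The carrier is at (452,233) and the keeper at (451,180). Things that could be mistaken for a shoe are the blue block at (164,252), which is the look-alike, and the grey box with a label at (257,297). I choose the three dark shoes in the tray and will check them in a close crop.

```bash
python3 - <<'E'
from h import *
f=dict(np.load("pics/top0.png.npz"));im=f["image"];P=cloud(f)
c=cv2.resize(im[150:260,225:505][:,:,::-1],None,fx=2.85,fy=2.85,interpolation=cv2.INTER_CUBIC);cv2.imwrite("pics/crop0.png",c)
hsv=cv2.cvtColor(im,cv2.COLOR_RGB2HSV);g=hsv[...,2]
for (u,v) in[(255,220),(281,214),(278,233),(357,207),(357,158),(452,233),(451,180),(300,244),(164,252),(270,190)]:
    print((u,v),P[v,u].round(3),im[v,u])
roi=np.zeros_like(g);roi[178:246,242:302]=1
m=((g<115)&(roi>0)).astype(np.uint8)
n,l,s,ce=cv2.connectedComponentsWithStats(m)
for i in range(1,n):
    if s[i,4]<25: continue
    cnt=cv2.findContours((l==i).astype(np.uint8),cv2.RETR_EXTERNAL,cv2.CHAIN_APPROX_NONE)[0][0]
    w=ray(f,cnt.reshape(-1,2),0.014)[:,:2]*1000
    print(s[i,4],ce[i].round(1),cv2.minAreaRect(w.astype(np.float32)))
E
```

```text
(255, 220) [0.465 0.364 0.017] [87 86 81]
(281, 214) [0.489 0.276 0.011] [89 87 83]
(278, 233) [0.423 0.283 0.008] [89 88 83]
(357, 207) [0.514 0.015 0.047] [207 198 181]
(357, 158) [0.689 0.016 0.049] [139 133 126]
(452, 233) [ 0.44  -0.32   0.004] [153 143 136]
(451, 180) [ 0.627 -0.322  0.016] [134 128 117]
(300, 244) [ 0.388  0.206 -0.002] [149 140 126]
(164, 252) [0.347 0.667 0.011] [ 60  84 140]
(270, 190) [ 0.577  0.32  -0.002] [155 145 138]
105 [280.4 214.2] ((488.12255859375, 277.2819519042969), (29.79351043701172, 42.58620071411133), 74.64142608642578)
103 [254.6 220.4] ((463.50299072265625, 365.8386535644531), (42.8397331237793, 31.050657272338867), 13.02532958984375)
106 [278.1 233.3] ((420.688720703125, 281.9377746582031), (30.348112106323242, 44.159149169921875), 85.60185241699219)
```

View pics/crop0.png

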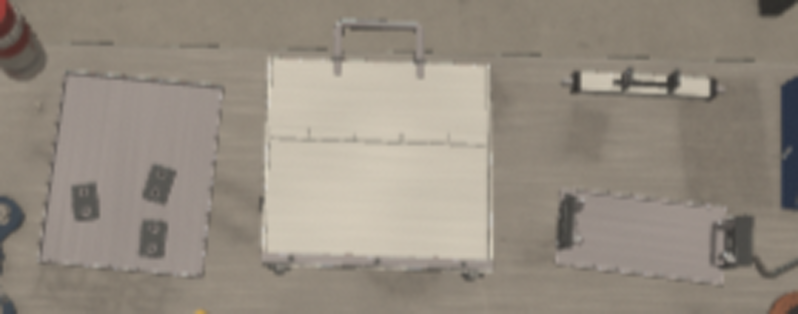

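The crop confirms three grey two-hole shoes: crop (85,202), (158,184) and (153,238). The scribed line on the board has its ticks, and the carrier and keeper are where I expected. Next I measure the board, keeper and carrier.

```bash
cat >> h.py <<'E'
def yaw(): return R.from_rotvec(r.get_obs()["orientation"]).as_matrix()
def go(p,yawdeg):
    "print tool-frame shift(mm)/turn to reach world TCP p, tool x at yawdeg, pointing down"
    o=r.get_obs();M=R.from_rotvec(o["orientation"]).as_matrix()
    c,s=np.cos(np.radians(yawdeg)),np.sin(np.radians(yawdeg));T=np.array([[c,s,0],[s,-c,0],[0,0,-1]])
    print("shift",(M.T@(np.array(p)-o["tcp_pos"])*1000).round(1),"turn",R.from_matrix(M.T@T).as_rotvec().round(3))
E
python3 - <<'E'
from h import *
f=dict(np.load("pics/top0.png.npz"));im=f["image"];P=cloud(f)
hsv=cv2.cvtColor(im,cv2.COLOR_RGB2HSV)
def rect(box,thr,z):
    x0,y0,x1,y1=box;m=np.zeros(im.shape[:2],np.uint8);m[y0:y1,x0:x1]=(hsv[y0:y1,x0:x1,2]>thr)*255
    m=cv2.morphologyEx(m,cv2.MORPH_CLOSE,np.ones((5,5)))
    cnt=max(cv2.findContours(m,0,cv2.CHAIN_APPROX_NONE)[0],key=cv2.contourArea)
    q=cv2.boxPoints(cv2.minAreaRect(cnt));print("px",q.round(1).tolist())
    w=ray(f,cnt.reshape(-1,2),z)[:,:2]*1000;print(cv2.minAreaRect(w.astype(np.float32)))
print("board");rect((305,163,410,250),185,.056)
print("keeper");rect((420,170,485,190),170,.02)
# handle: pixels with z 0.03..0.07 beyond the board
m=(P[...,2]>.03)&(P[...,2]<.075)&(P[...,0]>.64)&(abs(P[...,1])<.12)
q=P[m];print("handle",m.sum(),q.mean(0).round(3),q.min(0).round(3),q.max(0).round(3))
far=q[q[:,0]>q[:,0].max()-.018];print(far.mean(0).round(4))
m=(P[...,2]>.035)&(P[...,2]<.075)&(P[...,0]>.36)&(P[...,0]<.55)&(P[...,1]<-.2)&(P[...,1]>-.5)
v,u=np.nonzero(m)
for a in(-.22,-.42):
    k=m&(abs(P[...,1]-a)<.05);print("cheek",k.sum(),P[k].mean(0).round(3),P[k].min(0).round(3),P[k].max(0).round(3))
for uv in[(360,105),(360,128),(360,123),(222,153)]:print(uv,P[uv[1],uv[0]].round(3))
E
```

```text
board
px [[316.6000061035156, 237.89999389648438], [318.8999938964844, 170.3000030517578], [399.20001220703125, 173.0], [397.0, 240.60000610351562]]
((519.7972412109375, 14.536582946777344), (267.4969787597656, 233.90435791015625), 89.6037826538086)
keeper
px [[429.0, 175.0], [442.0, 175.0], [442.0, 181.0], [429.0, 181.0]]
((631.7794189453125, -265.7556457519531), (22.050033569335938, 47.140785217285156), 1.5762333869934082)
handle 174 [0.675 0.015 0.051] [ 0.64  -0.041  0.042] [0.693 0.068 0.058]
[0.6847 0.0163 0.0506]
cheek 94 [ 0.45  -0.213  0.055] [ 0.42  -0.23   0.036] [ 0.479 -0.2    0.067]
cheek 157 [ 0.431 -0.41   0.052] [ 0.401 -0.423  0.036] [ 0.46  -0.394  0.069]
(360, 105) [ 1.137 -0.047 -0.444]
(360, 128) [ 1.064 -0.06  -0.562]
(360, 123) [ 1.08  -0.057 -0.534]
(222, 153) [0.646 0.451 0.188]
```

```bash
python3 - <<'E'
from h import *
go([.55,-.15,.2],0)
go([.5,.2,.2],-15.4)
go([.488,.277,.2],-15.4)
E
```

```text
shift [ 434.9 -305.8   -3.9] turn [-0.002  0.     0.437]
shift [ 537.7 -644.1   -3.4] turn [-0.001  0.001  0.706]
shift [ 559.4 -719.    -3.3] turn [-0.001  0.001  0.706]
```

Call:
{"name": "step_arm", "arguments": {
  "moves": [
    [54, -38, 0, 0, 0, 0.055, 60],
    [108, -76, 0, 0, 0, 0.11, 60],
    [162, -114, 0, 0, 0, 0.165, 60],
    [216, -152, 0, 0, 0, 0.22, 60],
    [270, -190, 0, 0, 0, 0.275, 60],
    [324, -228, 0, 0, 0, 0.33, 60],
    [378, -266, 0, 0, 0, 0.385, 60],
    [432, -304, 0, 0, 0, 0.437, 60]
  ],
  "grip_force": 40
}}

```text
clock: 0.9
tcp_pos: [0.485, -0.2627, 0.1963]
orientation: [-3.142, 0.004, 0.0]
contact_force: [1.0, -1.0, -0.2]
grip_width: 0.06
gripper_force: 0.0
```

```bash
python3 - <<'E'
from h import *
st();go([.488,.277,.12],-15.4)
E
```

```text
{'clock': np.float64(0.9), 'tcp_pos': array([ 0.485 , -0.2627,  0.1963]), 'orientation': array([-3.1415e+00,  4.0000e-03,  5.0000e-04]), 'grip_width': np.float64(0.06), 'contact_force': array([ 1.0097, -1.0006, -0.2374])}
shift [   1.6 -539.7   76.4] turn [-0.     0.     0.266]
```

Call:
{"name": "step_arm", "arguments": {
  "moves": [
    [15, -48, 0, 0, 0, 0, 50],
    [20, -96, 0, 0, 0, 0, 50],
    [20, -145, 0, 0, 0, 0, 50],
    [20, -194, 0, 0, 0, 0, 50],
    [20, -243, 0, 0, 0, 0, 50],
    [20, -292, 0, 0, 0, 0, 50],
    [18, -341, 0, 0, 0, 0.13, 50],
    [15, -390, 0, 0, 0, 0.266, 50]
  ]
}}

```text
clock: 1.7
tcp_pos: [0.4997, 0.1212, 0.1964]
orientation: [3.115, -0.404, -0.0]
contact_force: [0.7, -1.0, 0.1]
grip_width: 0.0501
gripper_force: 0.0
```

```bash
python3 - <<'E'
from h import *
st();go([.488,.277,.12],-15.4)
E
```

```text
{'clock': np.float64(1.7), 'tcp_pos': array([0.4997, 0.1212, 0.1964]), 'orientation': array([ 3.1155e+00, -4.0360e-01, -3.0000e-04]), 'grip_width': np.float64(0.0501), 'contact_force': array([ 0.6508, -0.9719,  0.1347])}
shift [ -51.  -147.7   76.3] turn [0.    0.    0.011]
```

Call:
{"name": "step_arm", "arguments": {
  "moves": [
    [-15, -45, 5, 0, 0, 0, 50],
    [-30, -90, 20, 0, 0, 0, 50],
    [-45, -130, 45, 0, 0, 0, 50],
    [-51, -142, 76, 0, 0, 0, 50],
    [-51, -142, 115, 0, 0, 0, 50],
    [-51, -142, 115, 0, 0, 0, 50],
    [-51, -142, 115, 0, 0, 0, 50]
  ]
}}

```text
clock: 2.4
tcp_pos: [0.4862, 0.2689, 0.0815]
orientation: [3.115, -0.397, -0.002]
contact_force: [0.5, 0.4, 1.4]
grip_width: 0.05
gripper_force: 0.0
```

```bash
python3 - <<'E'
from h import *
st();go([.488,.277,.004],-15.4); f=shot("wrist","pics/w1.png");print(f["mtx"].tolist())
E
```

```text
{'clock': np.float64(2.4), 'tcp_pos': array([0.4862, 0.2689, 0.0815]), 'orientation': array([ 3.1151e+00, -3.9670e-01, -2.2000e-03]), 'grip_width': np.float64(0.05), 'contact_force': array([0.451 , 0.3635, 1.3611])}
shift [-0.2 -8.5 77.4] turn [0.002 0.001 0.015]
[[309.70691628693146, 0.0, 318.93109328769486], [0.0, 309.70691628693146, 204.4740641159799], [0.0, 0.0, 1.0]]
```

View pics/w1.png

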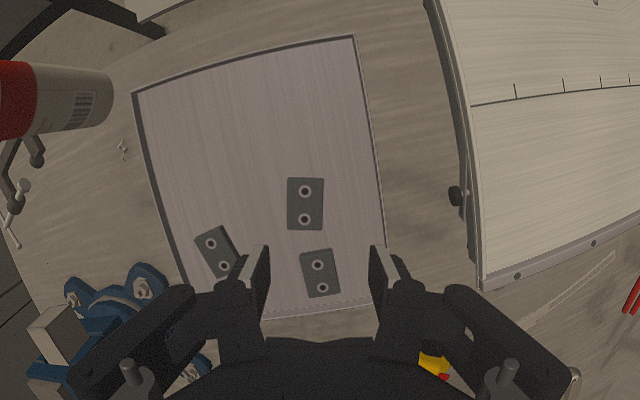

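The wrist view shows the target shoe at (305,203), shoe 3 at (319,272) and shoe 2 at (218,252), all flat in the tray. I'll add a fisheye ray function and compare it with the top view.

```bash
cat >> h.py <<'E'
def fray(f,uv,z):
    K=f["mtx"];Rm=cv2.Rodrigues(np.array(f["rvec"],float))[0];t=np.array(f["tvec"]).ravel()
    a=(np.atleast_2d(uv)-[K[0,2],K[1,2]])/K[0,0];th=np.linalg.norm(a,axis=1,keepdims=True)
    d=np.c_[a/np.maximum(th,1e-9)*np.sin(th),np.cos(th)]@Rm;c=-Rm.T@t
    return c+d*((z-c[2])/d[:,2:3])
def shoes(f,z,box,thr=105,fish=True,area=(300,8000)):
    "dark blobs in box -> world centre mm, long-axis yaw deg"
    g=cv2.cvtColor(f["image"],cv2.COLOR_RGB2HSV)[...,2];m=np.zeros(g.shape,np.uint8);x0,y0,x1,y1=box
    m[y0:y1,x0:x1]=g[y0:y1,x0:x1]<thr;out=[]
    for c in cv2.findContours(m,0,cv2.CHAIN_APPROX_NONE)[0]:
        if not area[0]<cv2.contourArea(c)<area[1]:continue
        w=(fray if fish else ray)(f,c.reshape(-1,2).astype(float),z)[:,:2]*1000
        (a,b),(w_,h_),an=cv2.minAreaRect(w.astype(np.float32))
        if h_>w_:an-=90
        an=(an+90)%180-90
        out.append((round(a,1),round(b,1),round(max(w_,h_),1),round(min(w_,h_),1),round(an,1),c.reshape(-1,2).mean(0).round().tolist()));print(out[-1])
    return out
E
python3 - <<'E'
from h import *
f=dict(np.load("pics/w1.png.npz"));shoes(f,.014,(140,100,340,310))
for t in(80,90,120):print(t);shoes(f,.014,(280,160,340,310),t)
E
```

```text
(424.0, 282.2, 48.3, 31.0, -3.6, [320.0, 273.0])
(489.5, 278.2, 45.6, 30.2, -16.1, [305.0, 203.0])
(484.1, 377.6, 207.9, 139.4, -25.7, [188.0, 249.0])
80
(423.8, 282.2, 47.2, 29.8, -3.4, [320.0, 273.0])
(489.6, 277.9, 44.5, 29.1, -16.2, [304.0, 203.0])
90
(423.8, 282.2, 47.4, 30.2, -3.5, [320.0, 273.0])
(489.6, 277.8, 44.7, 29.3, -16.1, [305.0, 203.0])
120
(449.8, 286.1, 126.4, 56.1, -14.0, [301.0, 261.0])
```

Call:
{"name": "step_arm", "arguments": {
  "moves": [
    [1, -9, 30, 0, 0, 0.015, 50],
    [1, -9, 60, 0, 0, 0.015, 50],
    [1, -9, 77, 0, 0, 0.015, 50],
    [1, -9, 77, 0, 0, 0.015, 50],
    [1, -9, 77, 0, 0, 0.015, 24],
    [1, -9, 77, 0, 0, 0.015, 24],
    [1, -9, 77, 0, 0, 0.015, 24]
  ]
}}

```text
clock: 3.15
tcp_pos: [0.4909, 0.2785, 0.0062]
orientation: [-3.112, 0.42, -0.004]
contact_force: [0.5, 0.0, -0.1]
grip_width: 0.0239
gripper_force: 0.0
```

Call:
{"name": "step_arm", "arguments": {
  "moves": [
    [0, 0, -20, 0, 0, 0, 24],
    [0, 0, -60, 0, 0, 0, 24],
    [0, 0, -100, 0, 0, 0, 24],
    [0, 0, -120, 0, 0, 0, 24],
    [0, 0, -120, 0, 0, 0, 24]
  ]
}}

```text
clock: 3.65
tcp_pos: [0.492, 0.2796, 0.129]
orientation: [-3.109, 0.419, -0.01]
contact_force: [0.9, -1.1, -1.0]
grip_width: 0.0243
gripper_force: 0.0
```

```bash
python3 - <<'E'
from h import *
st();go([.593,.099,.124],0); f=shot("wrist","pics/w2.png")
E
```

```text
{'clock': np.float64(3.65), 'tcp_pos': array([0.492 , 0.2796, 0.129 ]), 'orientation': array([-3.1085,  0.4194, -0.0098]), 'grip_width': np.float64(0.0243), 'contact_force': array([ 0.8898, -1.0949, -1.0071])}
shift [145.2 147.4   5. ] turn [-0.005 -0.006 -0.268]
```

View pics/w2.png

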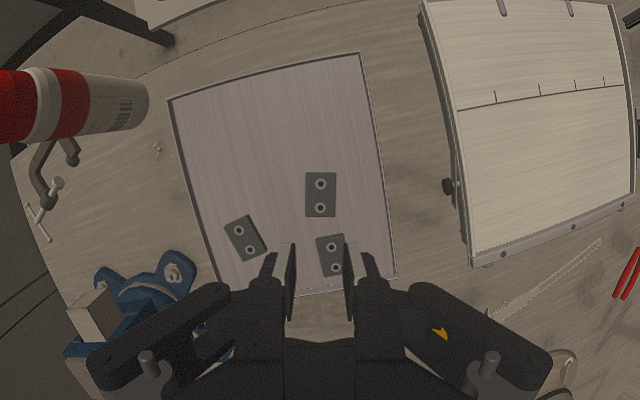

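It missed: the fingers shut to 24 mm with no shoe between them, so the pad tips passed above it. The shoe is still at (320,195), so I need to go lower.

```bash
python3 - <<'E'
from h import *
f=dict(np.load("pics/w2.png.npz"));shoes(f,.014,(200,160,342,278),90)
go([.489,.278,.012],-16)
E
```

```text
(423.9, 286.5, 50.3, 25.6, -13.9, [330.0, 254.0])
(464.7, 364.7, 44.7, 32.0, 9.5, [245.0, 238.0])
(489.2, 277.8, 44.2, 29.3, -16.1, [320.0, 194.0])
shift [ -2.    1.5 114.8] turn [-0.003 -0.003  0.011]
```

Call:
{"name": "step_arm", "arguments": {
  "moves": [
    [-2, 1, 40, 0, 0, 0.01, 50],
    [-2, 1, 80, 0, 0, 0.01, 50],
    [-2, 1, 112, 0, 0, 0.01, 50],
    [-2, 1, 120, 0, 0, 0.01, 50],
    [-2, 1, 124, 0, 0, 0.01, 50],
    [-2, 1, 128, 0, 0, 0.01, 50],
    [-2, 1, 130, 0, 0, 0.01, 50],
    [-2, 1, 130, 0, 0, 0.01, 50]
  ]
}}

```text
clock: 4.5
tcp_pos: [0.4881, 0.2779, -0.0046]
orientation: [-3.11, 0.435, -0.002]
contact_force: [0.7, -0.4, -0.7]
grip_width: 0.0503
gripper_force: 0.0
```

Call:
{"name": "step_arm", "arguments": {
  "moves": [
    [0, 0, 0, 0, 0, 0, 22],
    [0, 0, 0, 0, 0, 0, 22],
    [0, 0, 0, 0, 0, 0, 22],
    [0, 0, 0, 0, 0, 0, 22],
    [0, 0, 0, 0, 0, 0, 22]
  ]
}}

```text
clock: 5.0
tcp_pos: [0.4875, 0.2775, -0.0054]
orientation: [-3.111, 0.435, -0.0]
contact_force: [-0.4, 0.3, -0.8]
grip_width: 0.0221
gripper_force: 0.0
```

```bash
python3 - <<'E'
from h import *
f=shot("wrist","pics/w3.png");s=shot("scene")
c=np.hstack([cv2.resize(f["image"],(560,350)),cv2.resize(s["image"][190:290,230:370],(240,171))[:171].copy() if 0 else np.zeros((350,0,3),np.uint8)])
top=cv2.resize(s["image"][180:290,220:400],(560,342));cv2.imwrite("pics/c3.png",np.vstack([f["image"][150:400,120:520][:, :, ::-1].copy() if 0 else cv2.resize(f["image"][150:400,120:520],(400,250)),cv2.resize(top,(400,244))])[:,:,::-1])
E
```

```text
(no output)
```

View pics/c3.png

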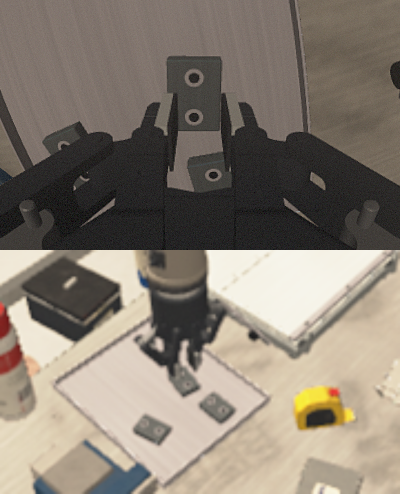

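The fingers appear to straddle the shoe, but the pads look nearer to the camera than it is. I'll use depth to see how high the tips really are.

```bash
python3 - <<'E'
from h import *
f=dict(np.load("pics/w3.png.npz"));d=f["depth"];K=f["mtx"];Rm=cv2.Rodrigues(np.array(f["rvec"],float))[0];c=-Rm.T@f["tvec"].ravel()
print("cam",c.round(3),"axis",Rm[2].round(3))
v,u=np.mgrid[:400,:640];a=np.stack([(u-K[0,2])/K[0,0],(v-K[1,2])/K[0,0]],-1);th=np.linalg.norm(a,axis=-1,keepdims=True)
q=np.concatenate([a/np.maximum(th,1e-9)*np.tan(th),np.ones_like(th)],-1)*d[...,None]
W=q@Rm+c;np.set_printoptions(suppress=True)
for V in range(200,330,10):
    print(V,[(U,(W[V,U]*1000).round().astype(int).tolist()) for U in(288,295,305,320,345,352)])
E
```

```text
cam [0.555 0.256 0.171] axis [-0.266  0.075 -0.961]
200 [(288, [515, 286, 1]), (295, [514, 282, 0]), (305, [513, 277, 1]), (320, [510, 268, 1]), (345, [506, 255, 1]), (352, [506, 251, 2])]
210 [(288, [513, 286, 12]), (295, [512, 282, 12]), (305, [510, 277, 11]), (320, [508, 269, 11]), (345, [501, 256, 1]), (352, [500, 252, 1])]
220 [(288, [508, 287, 14]), (295, [506, 284, 13]), (305, [505, 278, 13]), (320, [503, 271, 13]), (345, [495, 258, 1]), (352, [494, 254, 1])]
230 [(288, [502, 289, 11]), (295, [501, 285, 13]), (305, [499, 280, 13]), (320, [497, 272, 12]), (345, [489, 259, 1]), (352, [488, 255, 1])]
240 [(288, [496, 291, 13]), (295, [496, 287, 13]), (305, [494, 282, 13]), (320, [492, 274, 13]), (345, [482, 261, 0]), (352, [481, 257, 1])]
250 [(288, [502, 286, 41]), (295, [500, 284, 38]), (305, [488, 284, 12]), (320, [486, 275, 13]), (345, [494, 261, 40]), (352, [494, 258, 41])]
260 [(288, [502, 285, 52]), (295, [496, 285, 40]), (305, [482, 285, 13]), (320, [479, 277, 12]), (345, [495, 262, 52]), (352, [495, 259, 52])]
270 [(288, [502, 284, 61]), (295, [492, 286, 42]), (305, [476, 287, 14]), (320, [474, 279, 13]), (345, [492, 263, 54]), (352, [495, 260, 61])]
280 [(288, [500, 285, 66]), (295, [490, 286, 48]), (305, [469, 289, 12]), (320, [467, 281, 12]), (345, [487, 264, 54]), (352, [493, 261, 66])]
290 [(288, [495, 286, 64]), (295, [486, 287, 51]), (305, [455, 294, -1]), (320, [453, 285, 0]), (345, [486, 265, 61]), (352, [490, 262, 68])]
300 [(288, [490, 288, 64]), (295, [481, 289, 51]), (305, [448, 296, 1]), (320, [446, 287, 1]), (345, [482, 266, 62]), (352, [489, 262, 73])]
310 [(288, [486, 289, 65]), (295, [442, 305, 1]), (305, [441, 299, 1]), (320, [443, 288, 8]), (345, [478, 267, 63]), (352, [484, 263, 73])]
320 [(288, [482, 291, 66]), (295, [434, 308, 1]), (305, [432, 301, 0]), (320, [439, 289, 13]), (345, [474, 268, 65]), (352, [480, 264, 74])]
```

Depth puts the fingertips at z≈38–40 mm while the TCP reads −5 mm. The tips are therefore about 40 mm farther back than the TCP reading implies. I'll lower in steps and check force and depth.

Call:
{"name": "step_arm", "arguments": {
  "moves": [
    [0, 0, 0, 0, 0, 0, 50],
    [0, 0, 0, 0, 0, 0, 50],
    [0, 0, 5, 0, 0, 0, 50],
    [0, 0, 10, 0, 0, 0, 50],
    [0, 0, 15, 0, 0, 0, 50],
    [0, 0, 18, 0, 0, 0, 50],
    [0, 0, 18, 0, 0, 0, 50]
  ]
}}

```text
clock: 5.8
tcp_pos: [0.487, 0.2773, -0.0242]
orientation: [3.111, -0.435, -0.001]
contact_force: [0.3, 0.5, 0.0]
grip_width: 0.0502
gripper_force: 0.0
```

```bash
cat >> h.py <<'E'
def fcloud(f):
    d=f["depth"];K=f["mtx"];Rm=cv2.Rodrigues(np.array(f["rvec"],float))[0];c=-Rm.T@np.array(f["tvec"]).ravel()
    v,u=np.mgrid[:400,:640];a=np.stack([(u-K[0,2])/K[0,0],(v-K[1,2])/K[0,0]],-1);th=np.linalg.norm(a,axis=-1,keepdims=True)
    q=np.concatenate([a/np.maximum(th,1e-9)*np.tan(th),np.ones_like(th)],-1)*d[...,None]
    return q@Rm+c,c
E
python3 - <<'E'
from h import *
st();f=shot("wrist","pics/w4.png");s=shot("scene","pics/s4.png");W,c=fcloud(f);P=cloud(s)
print(c.round(3))
k=(abs(W[...,0]-.49)<.03)&(abs(W[...,1]-.278)<.06)&(W[...,2]>.018)&(W[...,2]<.1);z=W[...,2][k];print("wrist fingers z low",np.percentile(z,[0,1,5]).round(3))
k=(abs(P[...,0]-.49)<.05)&(abs(P[...,1]-.278)<.06)&(P[...,2]<.15);print("scene z hist",np.histogram(P[...,2][k],np.arange(-.01,.15,.01)))
cv2.imwrite("pics/c4.png",cv2.resize(s["image"][170:290,220:380],(800,600),interpolation=cv2.INTER_CUBIC)[:,:,::-1])
E
```

```text
{'clock': np.float64(5.8), 'tcp_pos': array([ 0.487 ,  0.2773, -0.0242]), 'orientation': array([ 3.1105e+00, -4.3490e-01, -1.5000e-03]), 'grip_width': np.float64(0.0502), 'contact_force': array([0.259 , 0.459 , 0.0062])}
[0.555 0.256 0.152]
wrist fingers z low [0.018 0.023 0.035]
scene z hist (array([  2, 614, 114,  19,  26,  26,  23,  62,  60,  73,  62,  68, 102,
        64,  12]), array([-0.01,  0.  ,  0.01,  0.02,  0.03,  0.04,  0.05,  0.06,  0.07,
        0.08,  0.09,  0.1 ,  0.11,  0.12,  0.13,  0.14]))
```

View pics/c4.png

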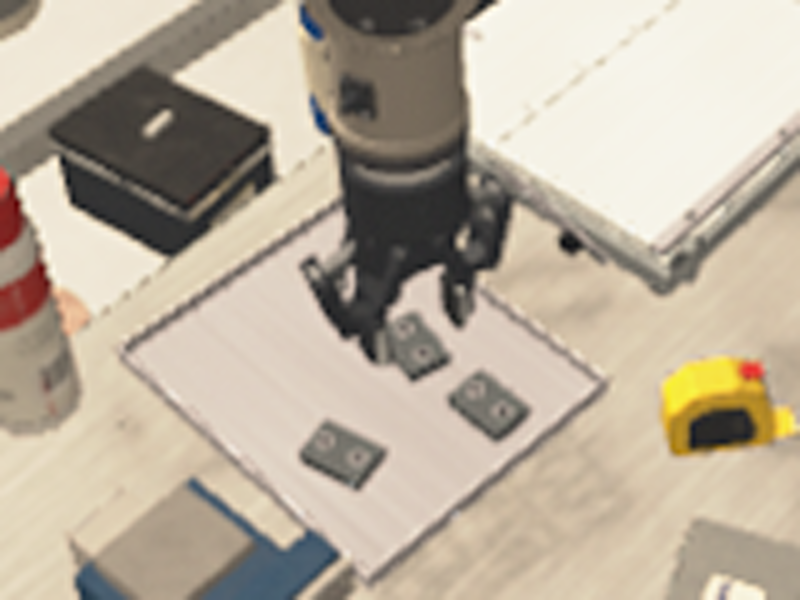

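The tips stand at z≈20 and straddle the shoe at crop (418,345). I need about 15 mm more.

Call:
{"name": "step_arm", "arguments": {
  "moves": [
    [1, 0, 5, 0, 0, 0, 50],
    [1, 0, 9, 0, 0, 0, 50],
    [1, 0, 12, 0, 0, 0, 50],
    [1, 0, 12, 0, 0, 0, 50],
    [1, 0, 12, 0, 0, 0, 22],
    [1, 0, 12, 0, 0, 0, 22],
    [1, 0, 12, 0, 0, 0, 22],
    [1, 0, 12, 0, 0, 0, 22]
  ]
}}

```text
clock: 6.7
tcp_pos: [0.4904, 0.2791, -0.0331]
orientation: [-3.108, 0.435, -0.006]
contact_force: [-2.0, -0.1, 19.3]
grip_width: 0.0288
gripper_force: 46.0
```

```bash
python3 - <<'E'
from h import *
st();f=shot("wrist");W,c=fcloud(f)
k=(abs(W[...,0]-.49)<.03)&(abs(W[...,1]-.278)<.06)&(W[...,2]<.1);print(np.histogram(W[...,2][k],np.arange(-.008,.06,.004)))
E
```

```text
{'clock': np.float64(6.7), 'tcp_pos': array([ 0.4904,  0.2791, -0.0331]), 'orientation': array([-3.1083,  0.4345, -0.0056]), 'grip_width': np.float64(0.0288), 'contact_force': array([-2.0498, -0.0814, 19.3386])}
(array([    0,  1501, 11300,   158,   942,  4510,   278,   293,   346,
         330,   277,   678,   318,   756,   888,  1965]), array([-0.008, -0.004,  0.   ,  0.004,  0.008,  0.012,  0.016,  0.02 ,
        0.024,  0.028,  0.032,  0.036,  0.04 ,  0.044,  0.048,  0.052,
        0.056]))
```

Gripped: width 28.8 mm, pad force 46 N. That makes the effective tip height at 30 mm opening TCP z + 35 mm. Lifting.

Call:
{"name": "step_arm", "arguments": {
  "moves": [
    [0, 0, -10, 0, 0, 0, 22],
    [0, 0, -50, 0, 0, 0, 22],
    [0, 0, -100, 0, 0, 0, 22],
    [0, 0, -130, 0, 0, 0, 22],
    [0, 0, -130, 0, 0, 0, 22],
    [0, 0, -130, 0, 0, 0, 22]
  ]
}}

```text
clock: 7.35
tcp_pos: [0.4884, 0.2771, 0.0947]
orientation: [-3.111, 0.435, -0.001]
contact_force: [0.4, -0.8, -1.6]
grip_width: 0.0289
gripper_force: 40.2
```

```bash
python3 - <<'E'
from h import *
st();go([.593,.099,.095],0);go([.593,.099,.018],0)
E
```

```text
{'clock': np.float64(7.35), 'tcp_pos': array([0.4884, 0.2771, 0.0947]), 'orientation': array([-3.1111e+00,  4.3540e-01, -1.0000e-03]), 'grip_width': np.float64(0.0289), 'contact_force': array([ 0.3616, -0.778 , -1.6178])}
shift [149.4 142.5  -0.2] turn [-0.    -0.001 -0.278]
shift [149.4 142.5  76.8] turn [-0.    -0.001 -0.278]
```

Call:
{"name": "step_arm", "arguments": {
  "moves": [
    [35, 33, 0, 0, 0, -0.07, 22],
    [70, 66, 0, 0, 0, -0.14, 22],
    [105, 100, 0, 0, 0, -0.21, 22],
    [140, 134, 0, 0, 0, -0.278, 22],
    [149, 142, 20, 0, 0, -0.278, 22],
    [149, 142, 50, 0, 0, -0.278, 22],
    [149, 142, 60, 0, 0, -0.278, 22],
    [149, 142, 60, 0, 0, -0.278, 22]
  ]
}}

```text
clock: 8.15
tcp_pos: [0.5898, 0.0998, 0.0315]
orientation: [3.141, 0.002, -0.01]
contact_force: [0.2, -0.5, -0.8]
grip_width: 0.0287
gripper_force: 40.1
```

```bash
python3 - <<'E'
from h import *
st();go([.593,.099,.018],0)
E
```

```text
{'clock': np.float64(8.15), 'tcp_pos': array([0.5898, 0.0998, 0.0315]), 'orientation': array([ 3.1406e+00,  1.8000e-03, -1.0000e-02]), 'grip_width': np.float64(0.0287), 'contact_force': array([ 0.2129, -0.4952, -0.8252])}
shift [ 3.3  0.8 13.5] turn [0.001 0.006 0.001]
```

Call:
{"name": "step_arm", "arguments": {
  "moves": [
    [0, 0, 6, 0, 0, 0, 22],
    [0, 0, 12, 0, 0, 0, 22],
    [0, 0, 16, 0, 0, 0, 22],
    [0, 0, 17, 0, 0, 0, 22],
    [0, 0, 17, 0, 0, 0, 22]
  ]
}}

```text
clock: 8.65
tcp_pos: [0.5928, 0.1, 0.0176]
orientation: [3.142, 0.0, 0.0]
contact_force: [0.1, -0.9, -1.0]
grip_width: 0.0288
gripper_force: 40.2
```

Call:
{"name": "step_arm", "arguments": {
  "moves": [
    [0, 0, 0, 0, 0, 0, 50],
    [0, 0, 0, 0, 0, 0, 50],
    [0, 0, -5, 0, 0, 0, 50],
    [0, 0, -40, 0, 0, 0, 50],
    [0, 0, -70, 0, 0, 0, 50],
    [0, 0, -85, 0, 0, 0, 50],
    [0, 0, -85, 0, 0, 0, 50]
  ]
}}

```text
clock: 9.35
tcp_pos: [0.5945, 0.1003, 0.1051]
orientation: [-3.141, 0.0, -0.008]
contact_force: [-0.3, 0.0, -0.0]
grip_width: 0.0505
gripper_force: 0.0
```

```bash
python3 - <<'E'
from h import *
st();go([.4645,.365,.105],12);f=shot("wrist","pics/w5.png")
shoes(f,.064,(200,100,420,330),90)
E
```

```text
{'clock': np.float64(9.35), 'tcp_pos': array([0.5945, 0.1003, 0.1051]), 'orientation': array([-3.1407e+00,  2.0000e-04, -7.6000e-03]), 'grip_width': np.float64(0.0505), 'contact_force': array([-0.3479,  0.0159, -0.04  ])}
shift [-130.1 -264.7   -0.3] turn [-0.    -0.005 -0.21 ]
(592.2, 97.8, 43.7, 29.5, -0.1, [320.0, 217.0])
(554.3, 108.8, 202.9, 143.4, -89.4, [293.0, 275.0])
```

Call:
{"name": "step_arm", "arguments": {
  "moves": [
    [-22, -44, 0, 0, 0, 0, 50],
    [-44, -88, 0, 0, 0, 0, 50],
    [-66, -132, 0, 0, 0, 0, 50],
    [-88, -176, 0, 0, 0, -0.07, 50],
    [-110, -220, 0, 0, 0, -0.14, 50],
    [-129, -264, 0, 0, 0, -0.21, 50],
    [-129, -264, 20, 0, 0, -0.21, 50],
    [-129, -264, 20, 0, 0, -0.21, 50]
  ]
}}

```text
clock: 10.2
tcp_pos: [0.4605, 0.3633, 0.0788]
orientation: [3.12, 0.334, -0.009]
contact_force: [0.6, -0.9, -0.9]
grip_width: 0.0499
gripper_force: 0.0
```

```bash
python3 - <<'E'
from h import *
st();f=shot("wrist","pics/w6.png")
for t in(80,95):shoes(f,.014,(200,150,450,330),t)
go([.4645,.365,-.030],12)
E
```

```text
{'clock': np.float64(10.2), 'tcp_pos': array([0.4605, 0.3633, 0.0788]), 'orientation': array([ 3.1203,  0.3344, -0.0091]), 'grip_width': np.float64(0.0499), 'contact_force': array([ 0.5741, -0.8989, -0.879 ])}
(359.6, 421.7, 112.1, 66.3, 1.2, [239.0, 289.0])
(395.9, 258.5, 123.7, 78.2, 24.2, [404.0, 282.0])
(461.2, 366.5, 36.4, 28.3, 10.9, [310.0, 202.0])
(448.6, 449.7, 51.1, 22.9, 6.1, [209.0, 195.0])
(395.9, 258.5, 123.6, 78.3, 24.1, [405.0, 285.0])
(464.8, 367.2, 44.4, 29.3, 9.4, [313.0, 198.0])
(448.2, 449.7, 52.1, 22.9, 6.1, [208.0, 196.0])
(399.0, 420.4, 195.0, 65.4, -2.6, [245.0, 257.0])
shift [  3.5  -2.7 109.9] turn [0.003 0.005 0.001]
```

Call:
{"name": "step_arm", "arguments": {
  "moves": [
    [3, -4, 40, 0, 0, 0.045, 50],
    [3, -4, 80, 0, 0, 0.045, 50],
    [3, -4, 105, 0, 0, 0.045, 50],
    [3, -4, 111, 0, 0, 0.045, 50],
    [3, -4, 111, 0, 0, 0.045, 50],
    [3, -4, 111, 0, 0, 0.045, 22],
    [3, -4, 111, 0, 0, 0.045, 22],
    [3, -4, 111, 0, 0, 0.045, 22]
  ]
}}

```text
clock: 11.05
tcp_pos: [0.4673, 0.3691, -0.0266]
orientation: [-3.129, -0.258, -0.005]
contact_force: [0.8, -0.6, 7.9]
grip_width: 0.0284
gripper_force: 40.3
```

Call:
{"name": "step_arm", "arguments": {
  "moves": [
    [0, 0, 0, 0, 0, 0, 22],
    [0, 0, -10, 0, 0, 0, 22],
    [0, 0, -50, 0, 0, 0, 22],
    [0, 0, -100, 0, 0, 0, 22],
    [0, 0, -130, 0, 0, 0, 22],
    [0, 0, -130, 0, 0, 0, 22],
    [0, 0, -130, 0, 0, 0, 22]
  ]
}}

```text
clock: 11.75
tcp_pos: [0.466, 0.3684, 0.1025]
orientation: [-3.13, -0.259, -0.002]
contact_force: [0.7, 0.1, -2.2]
grip_width: 0.0283
gripper_force: 39.9
```

```bash
python3 - <<'E'
from h import *
st();go([.593,.015,.035],0);go([.593,.015,.018],0)
E
```

```text
{'clock': np.float64(11.75), 'tcp_pos': array([0.466 , 0.3684, 0.1025]), 'orientation': array([-3.1303e+00, -2.5900e-01, -2.3000e-03]), 'grip_width': np.float64(0.0283), 'contact_force': array([ 0.6579,  0.0635, -2.2195])}
shift [ 67.1 369.5  67.5] turn [-0.001 -0.001  0.165]
shift [ 67.1 369.5  84.5] turn [-0.001 -0.001  0.165]
```

Call:
{"name": "step_arm", "arguments": {
  "moves": [
    [9, 49, 0, 0, 0, 0, 22],
    [18, 98, 0, 0, 0, 0.04, 22],
    [27, 147, 0, 0, 0, 0.08, 22],
    [36, 196, 0, 0, 0, 0.12, 22],
    [45, 245, 0, 0, 0, 0.165, 22],
    [54, 294, 0, 0, 0, 0.165, 22],
    [62, 342, 0, 0, 0, 0.165, 22],
    [67, 370, 20, 0, 0, 0.165, 22]
  ]
}}

```text
clock: 12.55
tcp_pos: [0.5943, 0.009, 0.0818]
orientation: [3.139, -0.008, 0.003]
contact_force: [0.6, -0.6, -1.2]
grip_width: 0.0287
gripper_force: 40.0
```

Call:
{"name": "step_arm", "arguments": {
  "moves": [
    [0, 0, 30, 0, 0, 0, 22],
    [0, 0, 45, 0, 0, 0, 22],
    [0, 0, 54, 0, 0, 0, 22],
    [0, 0, 60, 0, 0, 0, 22],
    [0, 0, 60, 0, 0, 0, 22],
    [0, 0, 60, 0, 0, 0, 22]
  ]
}}

```text
clock: 13.15
tcp_pos: [0.5939, 0.0161, 0.0234]
orientation: [-3.141, -0.004, -0.004]
contact_force: [-1.1, -0.2, 7.7]
grip_width: 0.0288
gripper_force: 40.9
```

Call:
{"name": "step_arm", "arguments": {
  "moves": [
    [0, 0, 0, 0, 0, 0, 50],
    [0, 0, 0, 0, 0, 0, 50],
    [0, 0, -5, 0, 0, 0, 50],
    [0, 0, -40, 0, 0, 0, 50],
    [0, 0, -70, 0, 0, 0, 50],
    [0, 0, -85, 0, 0, 0, 50],
    [0, 0, -85, 0, 0, 0, 50]
  ]
}}

```text
clock: 13.85
tcp_pos: [0.5944, 0.0147, 0.1089]
orientation: [-3.141, -0.0, -0.007]
contact_force: [0.3, 0.1, -0.4]
grip_width: 0.0501
gripper_force: 0.0
```

```bash
python3 - <<'E'
from h import *
st();go([.424,.282,.082],-4);f=shot("wrist","pics/w7.png")
shoes(f,.064,(150,100,420,300),90)
E
```

```text
{'clock': np.float64(13.85), 'tcp_pos': array([0.5944, 0.0147, 0.1089]), 'orientation': array([-3.1413e+00, -2.0000e-04, -7.1000e-03]), 'grip_width': np.float64(0.0501), 'contact_force': array([ 0.3485,  0.1083, -0.4456])}
shift [-170.5 -267.3   26.2] turn [-0.    -0.005  0.07 ]
(541.6, -51.2, 52.3, 48.6, -1.1, [392.0, 276.0])
(591.0, 14.0, 44.5, 29.0, -1.2, [317.0, 217.0])
(591.8, 95.5, 44.1, 31.3, 0.1, [213.0, 215.0])
(560.4, 101.6, 137.0, 113.6, -14.2, [201.0, 260.0])
(659.2, 13.5, 108.6, 39.1, 89.4, [319.0, 124.0])
```

Call:
{"name": "step_arm", "arguments": {
  "moves": [
    [-25, -42, 0, 0, 0, 0, 50],
    [-50, -84, 0, 0, 0, 0, 50],
    [-75, -126, 0, 0, 0, 0, 50],
    [-100, -168, 0, 0, 0, 0, 50],
    [-125, -210, 0, 0, 0, 0.03, 50],
    [-150, -250, 5, 0, 0, 0.065, 50],
    [-168, -267, 26, 0, 0, 0.065, 50],
    [-168, -267, 26, 0, 0, 0.065, 50]
  ]
}}

```text
clock: 14.7
tcp_pos: [0.419, 0.2832, 0.0771]
orientation: [3.138, -0.09, -0.01]
contact_force: [0.4, -0.3, 0.4]
grip_width: 0.0502
gripper_force: 0.0
```

```bash
python3 - <<'E'
from h import *
st();f=shot("wrist","pics/w8.png")
for t in(80,95):shoes(f,.014,(230,150,400,300),t)
go([.424,.282,-.026],-4)
E
```

```text
{'clock': np.float64(14.7), 'tcp_pos': array([0.419 , 0.2832, 0.0771]), 'orientation': array([ 3.1379, -0.0898, -0.01  ]), 'grip_width': np.float64(0.0502), 'contact_force': array([ 0.3836, -0.3074,  0.3873])}
(352.1, 227.4, 60.0, 28.7, 3.4, [381.0, 278.0])
(359.0, 346.1, 61.8, 37.2, -10.8, [250.0, 276.0])
(422.4, 282.3, 43.8, 28.8, -2.6, [317.0, 201.0])
(352.2, 227.4, 60.1, 28.7, 3.4, [381.0, 278.0])
(359.0, 346.1, 61.7, 37.2, -10.8, [250.0, 275.0])
(422.4, 282.0, 43.5, 29.7, -3.4, [317.0, 201.0])
shift [  3.   -0.9 104. ] turn [0.003 0.005 0.01 ]
```

Call:
{"name": "step_arm", "arguments": {
  "moves": [
    [1, 1, 40, 0, 0, 0, 50],
    [1, 1, 80, 0, 0, 0, 50],
    [1, 1, 100, 0, 0, 0, 50],
    [1, 1, 107, 0, 0, 0, 50],
    [1, 1, 107, 0, 0, 0, 50],
    [1, 1, 107, 0, 0, 0, 22],
    [1, 1, 107, 0, 0, 0, 22],
    [1, 1, 107, 0, 0, 0, 22]
  ]
}}

```text
clock: 15.55
tcp_pos: [0.4269, 0.2809, -0.0251]
orientation: [-3.138, 0.102, -0.004]
contact_force: [-0.3, -0.7, 5.3]
grip_width: 0.0282
gripper_force: 40.0
```

Call:
{"name": "step_arm", "arguments": {
  "moves": [
    [0, 0, 0, 0, 0, 0, 22],
    [0, 0, -10, 0, 0, 0, 22],
    [0, 0, -50, 0, 0, 0, 22],
    [0, 0, -100, 0, 0, 0, 22],
    [0, 0, -130, 0, 0, 0, 22],
    [0, 0, -130, 0, 0, 0, 22],
    [0, 0, -130, 0, 0, 0, 22]
  ]
}}

```text
clock: 16.25
tcp_pos: [0.4258, 0.2802, 0.1044]
orientation: [-3.139, 0.102, -0.003]
contact_force: [-0.1, -0.3, -0.4]
grip_width: 0.028
gripper_force: 39.9
```

```bash
python3 - <<'E'
from h import *
st();go([.593,-.069,.022],0)
E
```

```text
{'clock': np.float64(16.25), 'tcp_pos': array([0.4258, 0.2802, 0.1044]), 'orientation': array([-3.1393e+00,  1.0220e-01, -2.5000e-03]), 'grip_width': np.float64(0.028), 'contact_force': array([-0.1203, -0.3153, -0.372 ])}
shift [189.4 337.7  82.5] turn [-0.001 -0.002 -0.065]
```

Call:
{"name": "step_arm", "arguments": {
  "moves": [
    [24, 42, 0, 0, 0, 0, 22],
    [48, 84, 0, 0, 0, 0, 22],
    [72, 126, 0, 0, 0, -0.02, 22],
    [96, 168, 0, 0, 0, -0.04, 22],
    [120, 210, 0, 0, 0, -0.065, 22],
    [144, 253, 0, 0, 0, -0.065, 22],
    [168, 296, 0, 0, 0, -0.065, 22],
    [188, 337, 5, 0, 0, -0.065, 22]
  ]
}}

```text
clock: 17.05
tcp_pos: [0.5913, -0.0704, 0.0972]
orientation: [3.142, -0.0, -0.003]
contact_force: [0.9, -0.4, -1.6]
grip_width: 0.0284
gripper_force: 39.9
```

Call:
{"name": "step_arm", "arguments": {
  "moves": [
    [0, 0, 35, 0, 0, 0, 22],
    [0, 0, 60, 0, 0, 0, 22],
    [0, 0, 70, 0, 0, 0, 22],
    [0, 0, 77, 0, 0, 0, 22],
    [0, 0, 77, 0, 0, 0, 22],
    [0, 0, 77, 0, 0, 0, 22]
  ]
}}

```text
clock: 17.65
tcp_pos: [0.59, -0.0687, 0.0233]
orientation: [3.14, -0.0, -0.004]
contact_force: [-9.2, -1.8, 20.2]
grip_width: 0.028
gripper_force: 48.2
```

Call:
{"name": "step_arm", "arguments": {
  "moves": [
    [0, 0, 0, 0, 0, 0, 50],
    [0, 0, 0, 0, 0, 0, 50],
    [0, 0, -5, 0, 0, 0, 50],
    [0, 0, -40, 0, 0, 0, 50],
    [0, 0, -80, 0, 0, 0, 50],
    [0, 0, -100, 0, 0, 0, 50],
    [0, 0, -100, 0, 0, 0, 50]
  ]
}}

```text
clock: 18.35
tcp_pos: [0.5939, -0.0679, 0.1252]
orientation: [3.141, 0.001, 0.01]
contact_force: [0.8, 0.4, 0.1]
grip_width: 0.0498
gripper_force: 0.0
```

```bash
python3 - <<'E'
from h import *
st();f=shot("wrist","pics/w9.png");shoes(f,.064,(100,100,420,330),90)
go([.684,.0155,.05],90);go([.684,.0155,.05],-90)
print(r.get_obs()["joints"].round(2))
W,c=fcloud(f);k=(W[...,2]>.035)&(W[...,2]<.062)&(W[...,0]>.65)&(W[...,0]<.73)&(abs(W[...,1]-.015)<.045)
q=W[k];print(k.sum(),q.mean(0).round(4),q.min(0).round(3),q.max(0).round(3))
E
```

```text
{'clock': np.float64(18.35), 'tcp_pos': array([ 0.5939, -0.0679,  0.1252]), 'orientation': array([3.1413e+00, 6.0000e-04, 9.9000e-03]), 'grip_width': np.float64(0.0498), 'contact_force': array([0.843 , 0.3997, 0.0799])}
(517.1, -138.0, 109.7, 47.7, 8.9, [391.0, 286.0])
(583.0, -70.6, 44.0, 28.8, -0.7, [320.0, 219.0])
(591.8, 93.1, 43.9, 34.7, -0.3, [139.0, 208.0])
(590.8, 12.0, 44.0, 30.8, -0.8, [221.0, 210.0])
(519.5, 69.0, 192.5, 182.4, -14.5, [160.0, 276.0])
(660.5, 15.3, 97.0, 44.1, 87.8, [207.0, 116.0])
shift [ 91.3 -83.5  73.4] turn [ 0.003 -0.002 -1.57 ]
shift [ 91.3 -83.5  73.4] turn [-0.002 -0.003  1.571]
[ 0.24  0.44 -0.3   1.81  0.16  0.91 -1.7 ]
1609 [0.6842 0.0183 0.051 ] [ 0.65  -0.03   0.044] [0.693 0.06  0.054]
```

View pics/w9.png

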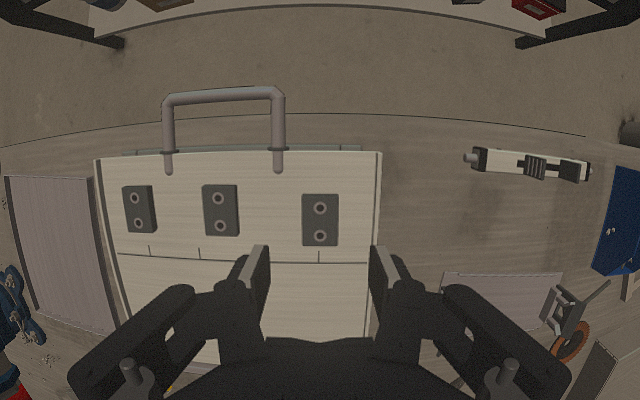

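All three shoes lie square above the line, at (139,208), (221,210) and (320,219), and the handle bar is at (222,97). Next I turn the gripper 90° and go to the handle.

Call:
{"name": "step_arm", "arguments": {
  "moves": [
    [15, -12, 0, 0, 0, -0.14, 42],
    [30, -25, 0, 0, 0, -0.28, 42],
    [45, -40, 0, 0, 0, -0.42, 42],
    [60, -55, 0, 0, 0, -0.56, 42],
    [75, -70, 0, 0, 0, -0.7, 42],
    [92, -85, 0, 0, 0, -0.84, 42],
    [92, -85, 0, 0, 0, -0.98, 42],
    [92, -85, 0, 0, 0, -1.12, 42]
  ]
}}

```text
clock: 19.2
tcp_pos: [0.6826, 0.0181, 0.1193]
orientation: [-2.654, -1.678, 0.004]
contact_force: [0.4, 0.2, -0.2]
grip_width: 0.0417
gripper_force: 0.0
```

Call:
{"name": "step_arm", "arguments": {
  "moves": [
    [0, 0, 0, 0, 0, -0.14, 42],
    [0, 0, 0, 0, 0, -0.28, 42],
    [0, 0, 0, 0, 0, -0.42, 42],
    [0, 0, 0, 0, 0, -0.45, 42],
    [0, 0, 0, 0, 0, -0.45, 42]
  ]
}}

```text
clock: 19.7
tcp_pos: [0.6826, 0.0168, 0.1201]
orientation: [-2.223, -2.217, 0.002]
contact_force: [0.9, 0.4, -0.5]
grip_width: 0.0417
gripper_force: 0.0
```

```bash
python3 - <<'E'
from h import *
st();f=shot("wrist","pics/w10.png");go([.686,.017,.005],90)
W,c=fcloud(f);print(c.round(3))
k=(W[...,2]>.044)&(W[...,2]<.062)&(W[...,0]>.665)&(W[...,0]<.73)&(abs(W[...,1]-.015)<.06)
q=W[k];print(k.sum(),q.mean(0).round(4),np.percentile(q,[1,99],0).round(3),r.get_obs()["joints"].round(2))
E
```

```text
{'clock': np.float64(19.7), 'tcp_pos': array([0.6826, 0.0168, 0.1201]), 'orientation': array([-2.2233e+00, -2.2170e+00,  1.9000e-03]), 'grip_width': np.float64(0.0417), 'contact_force': array([ 0.869 ,  0.3526, -0.501 ])}
shift [  0.2   3.4 115.5] turn [-0.002 -0.    -0.003]
[0.683 0.085 0.296]
2334 [0.6834 0.0183 0.0513] [[ 0.666 -0.039  0.047]
 [ 0.693  0.069  0.054]] [ 0.31  0.65 -0.64  1.57  0.42  1.07 -0.44]
```

Call:
{"name": "step_arm", "arguments": {
  "moves": [
    [0, 4, 40, 0, 0, 0, 42],
    [0, 4, 75, 0, 0, 0, 42],
    [0, 4, 95, 0, 0, 0, 42],
    [0, 4, 108, 0, 0, 0, 42],
    [0, 4, 112, 0, 0, 0, 42],
    [0, 4, 112, 0, 0, 0, 42]
  ]
}}

```text
clock: 20.35
tcp_pos: [0.6876, 0.0171, 0.0097]
orientation: [2.223, 2.22, 0.0]
contact_force: [-0.3, 0.3, -0.5]
grip_width: 0.0419
gripper_force: 0.0
```

Call:
{"name": "step_arm", "arguments": {
  "moves": [
    [0, 0, 0, 0, 0, 0, 6],
    [0, 0, 0, 0, 0, 0, 6],
    [0, 0, 0, 0, 0, 0, 6],
    [0, 0, 0, 0, 0, 0, 6],
    [0, 0, 0, 0, 0, 0, 6]
  ],
  "grip_force": 60
}}

```text
clock: 20.85
tcp_pos: [0.687, 0.017, 0.0111]
orientation: [2.223, 2.22, -0.001]
contact_force: [-3.9, -0.2, 7.3]
grip_width: 0.0089
gripper_force: 58.7
```

Width 8.9 mm is less than the 12 mm bar, so only the tips are pinching its upper half. I'll regrip lower.

Call:
{"name": "step_arm", "arguments": {
  "moves": [
    [0, 0, 0, 0, 0, 0, 42],
    [0, 0, 0, 0, 0, 0, 42],
    [0, 0, 5, 0, 0, 0, 42],
    [0, 0, 10, 0, 0, 0, 42],
    [0, 0, 15, 0, 0, 0, 42],
    [0, 0, 19, 0, 0, 0, 42],
    [0, 0, 19, 0, 0, 0, 42]
  ]
}}

```text
clock: 21.55
tcp_pos: [0.6867, 0.0168, -0.0106]
orientation: [-2.221, -2.22, 0.002]
contact_force: [-0.8, -0.2, 0.5]
grip_width: 0.0416
gripper_force: 0.0
```

Call:
{"name": "step_arm", "arguments": {
  "moves": [
    [0, 0, 0, 0, 0, 0, 6],
    [0, 0, 0, 0, 0, 0, 6],
    [0, 0, 0, 0, 0, 0, 6],
    [0, 0, 0, 0, 0, 0, 6],
    [0, 0, 0, 0, 0, 0, 6]
  ]
}}

```text
clock: 22.05
tcp_pos: [0.687, 0.0169, -0.0092]
orientation: [-2.222, -2.22, 0.001]
contact_force: [-4.5, 0.6, 5.6]
grip_width: 0.0101
gripper_force: 58.5
```

Call:
{"name": "step_arm", "arguments": {
  "moves": [
    [0, 0, -6, 0, 0, 0, 6],
    [0, -0.4, -12, 0, 0, 0, 6],
    [0, -0.8, -18, 0, 0, 0, 6],
    [0, -1.2, -24, 0, 0, 0, 6],
    [0, -1.8, -30, 0, 0, 0, 6],
    [0, -2.5, -36, 0, 0, 0, 6],
    [0, -3.4, -42, 0, 0, 0, 6],
    [0, -4.3, -47.5, 0, 0, 0, 6]
  ]
}}

```text
clock: 22.85
tcp_pos: [0.6828, 0.0169, 0.0385]
orientation: [-2.222, -2.221, 0.0]
contact_force: [0.5, 1.5, -12.9]
grip_width: 0.0099
gripper_force: 58.2
```

Call:
{"name": "step_arm", "arguments": {
  "moves": [
    [0, -1.1, -6, 0, 0, 0, 6],
    [0, -2.2, -12, 0, 0, 0, 6],
    [0, -3.6, -17.5, 0, 0, 0, 6],
    [0, -5, -23, 0, 0, 0, 6],
    [0, -6.6, -29, 0, 0, 0, 6],
    [0, -8.2, -35, 0, 0, 0, 6],
    [0, -10, -40.5, 0, 0, 0, 6],
    [0, -11.8, -46, 0, 0, 0, 6]
  ]
}}

```text
clock: 23.65
tcp_pos: [0.6714, 0.017, 0.0847]
orientation: [2.222, 2.221, 0.001]
contact_force: [3.1, 2.4, -11.4]
grip_width: 0.01
gripper_force: 58.2
```

```bash
python3 - <<'E'
from h import *
st();f=shot("wrist","pics/w11.png");t=shot("top","pics/t11.png")
cv2.imwrite("pics/c11.png",cv2.resize(t["image"][140:260,300:420],(600,600),interpolation=cv2.INTER_CUBIC)[:,:,::-1])
E
```

```text
{'clock': np.float64(23.65), 'tcp_pos': array([0.6714, 0.017 , 0.0847]), 'orientation': array([2.2218e+00, 2.2205e+00, 1.1000e-03]), 'grip_width': np.float64(0.01), 'contact_force': array([  3.1455,   2.3938, -11.4312])}
```

View pics/w11.png

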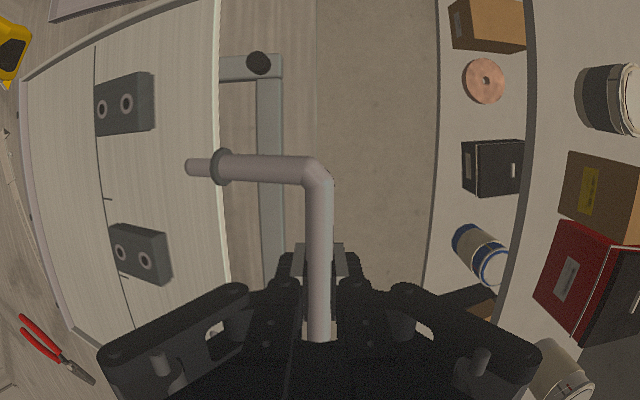

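At about 0.32 rad, the two shoes in view, at (125,103) and (140,253), have just started to slide toward the line. I'll push on to the stop.

Call:
{"name": "step_arm", "arguments": {
  "moves": [
    [0, -1, -2, 0, 0, 0, 6],
    [0, -1.5, -4, 0, 0, 0, 6],
    [0, -2, -6, 0, 0, 0, 6],
    [0, -2, -6, 0, 0, 0, 6],
    [0, -2, -6, 0, 0, 0, 6],
    [0, -2, -6, 0, 0, 0, 6],
    [0, -2, -6, 0, 0, 0, 6],
    [0, -2, -6, 0, 0, 0, 6]
  ]
}}

```text
clock: 24.55
tcp_pos: [0.6698, 0.017, 0.0894]
orientation: [2.222, 2.221, 0.002]
contact_force: [7.0, 3.5, -14.9]
grip_width: 0.0102
gripper_force: 60.1
```

```bash
python3 - <<'E'
from h import *
st();t=shot("scene","pics/s12.png");shot("top","pics/t12.png")
cv2.imwrite("pics/c12.png",cv2.resize(t["image"][140:230,280:415],(800,533),interpolation=cv2.INTER_CUBIC)[:,:,::-1])
E
```

```text
{'clock': np.float64(24.55), 'tcp_pos': array([0.6698, 0.017 , 0.0894]), 'orientation': array([2.2221e+00, 2.2207e+00, 1.6000e-03]), 'grip_width': np.float64(0.0102), 'contact_force': array([  6.9842,   3.4598, -14.8826])}
```

View pics/c12.png

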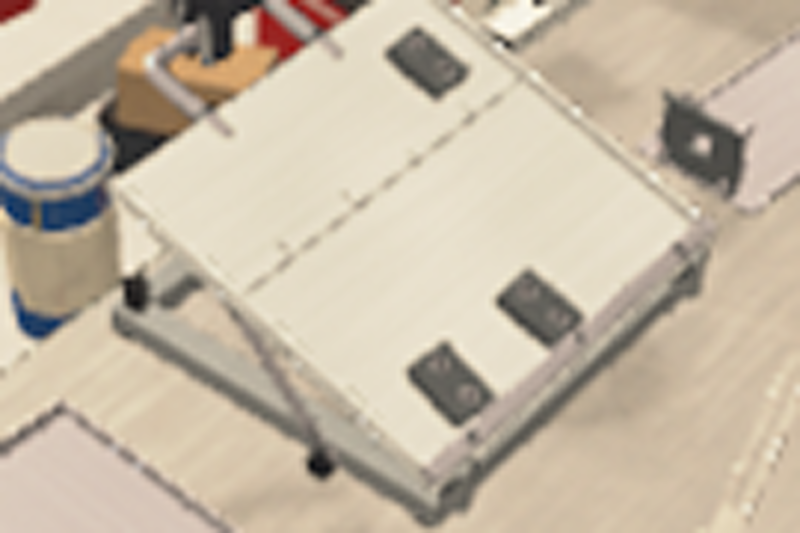

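Two shoes ran to the foot, at crop (450,380) and (540,310). The one at (428,62) stuck. I'll nudge a few mm more to confirm the stop, then lower the board.

Call:
{"name": "step_arm", "arguments": {
  "moves": [
    [0, -1, -2, 0, 0, 0, 6],
    [0, -1, -4, 0, 0, 0, 6],
    [0, -1, -4, 0, 0, 0, 6],
    [0, -1, -4, 0, 0, 0, 6],
    [0, -1, -4, 0, 0, 0, 6],
    [0, -1, -4, 0, 0, 0, 6]
  ]
}}

```text
clock: 25.25
tcp_pos: [0.6697, 0.0171, 0.0898]
orientation: [-2.222, -2.22, -0.005]
contact_force: [21.3, 5.8, -41.2]
grip_width: 0.01
gripper_force: 58.9
```

```bash
python3 - <<'E'
from h import *
st();t=shot("top","pics/t13.png");P=cloud(t)
# board plane fit
m=(t["image"].min(-1)>165);m[:165]=0;m[245:]=0;m[:,:310]=0;m[:,405:]=0
q=P[m];q=q[(q[:,2]>.03)&(q[:,2]<.2)];A=np.c_[q[:,:2],np.ones(len(q))];s=np.linalg.lstsq(A,q[:,2],rcond=None)[0];print(len(q),"tilt",np.arctan(s[0]))
for u,v in [(383,190),(357,228),(332,228)]: print(P[v,u].round(3))
shoes(t,.066,(318,165,405,245),120,False,(40,300))
E
```

```text
{'clock': np.float64(25.25), 'tcp_pos': array([0.6697, 0.0171, 0.0898]), 'orientation': array([-2.2215, -2.2205, -0.0048]), 'grip_width': np.float64(0.01), 'contact_force': array([ 21.2586,   5.7634, -41.1865])}
349 tilt 0.31505538191879295
[ 0.558 -0.063  0.118]
[0.438 0.017 0.075]
[0.435 0.099 0.08 ]
(417.5, 16.0, 43.4, 26.5, 0.4, [357.0, 234.0])
(419.5, 96.7, 42.4, 27.9, -5.9, [333.0, 233.0])
(582.0, -80.0, 43.1, 30.7, -0.5, [385.0, 187.0])
```

The board is against the stop: 41 N, no further motion. The third shoe has not moved. Lowering now.

Call:
{"name": "step_arm", "arguments": {
  "moves": [
    [0, 2, 8, 0, 0, 0, 6],
    [0, 4, 15, 0, 0, 0, 6],
    [0, 6, 22, 0, 0, 0, 6],
    [0, 8, 29, 0, 0, 0, 6],
    [0, 10, 36, 0, 0, 0, 6],
    [0, 12, 43, 0, 0, 0, 6],
    [0, 13.5, 50, 0, 0, 0, 6],
    [0, 15, 57, 0, 0, 0, 6]
  ]
}}

```text
clock: 26.1
tcp_pos: [0.6829, 0.0169, 0.0373]
orientation: [-2.222, -2.22, 0.001]
contact_force: [-4.2, 1.1, 5.0]
grip_width: 0.0098
gripper_force: 64.5
```

Call:
{"name": "step_arm", "arguments": {
  "moves": [
    [0, 1.2, 7, 0, 0, 0, 6],
    [0, 2.2, 14, 0, 0, 0, 6],
    [0, 3, 21, 0, 0, 0, 6],
    [0, 3.6, 28, 0, 0, 0, 6],
    [0, 4, 35, 0, 0, 0, 6],
    [0, 4.3, 42, 0, 0, 0, 6],
    [0, 4.4, 48, 0, 0, 0, 6],
    [0, 4.4, 51, 0, 0, 0, 6]
  ]
}}

```text
clock: 26.9
tcp_pos: [0.687, 0.0168, -0.0098]
orientation: [2.222, 2.22, -0.005]
contact_force: [-26.5, -4.9, 55.8]
grip_width: 0.0102
gripper_force: 71.7
```

Call:
{"name": "step_arm", "arguments": {
  "moves": [
    [0, 0, 1, 0, 0, 0, 6],
    [0, 0, 2, 0, 0, 0, 6],
    [0, 0, 2, 0, 0, 0, 6],
    [0, 0, 2, 0, 0, 0, 6]
  ]
}}

```text
clock: 27.3
tcp_pos: [0.6871, 0.0168, -0.0097]
orientation: [2.221, 2.219, -0.004]
contact_force: [-25.7, -3.0, 50.5]
grip_width: 0.0097
gripper_force: 71.2
```

```bash
python3 - <<'E'
from h import *
st();t=shot("top");P=cloud(t)
m=(t["image"].min(-1)>165);m[:165]=0;m[245:]=0;m[:,:310]=0;m[:,405:]=0
q=P[m];q=q[(q[:,2]>.03)&(q[:,2]<.2)];A=np.c_[q[:,:2],np.ones(len(q))];s=np.linalg.lstsq(A,q[:,2],rcond=None)[0];print(len(q),"tilt",np.arctan(s[0]))
E
```

```text
{'clock': np.float64(27.3), 'tcp_pos': array([ 0.6871,  0.0168, -0.0097]), 'orientation': array([ 2.2214,  2.2189, -0.0042]), 'grip_width': np.float64(0.0097), 'contact_force': array([-25.749 ,  -3.0211,  50.5397])}
4780 tilt -0.0017253513700861923
```

Board is down. Release, rise and turn back to yaw 0.

Call:
{"name": "step_arm", "arguments": {
  "moves": [
    [0, 0, -5, 0, 0, 0, 42],
    [0, 0, -5, 0, 0, 0, 42],
    [0, 0, -10, 0, 0, 0, 50],
    [0, 0, -50, 0, 0, 0, 50],
    [0, 0, -100, 0, 0, 0, 50],
    [-20, -20, -140, 0, 0, 0.14, 50],
    [-40, -40, -140, 0, 0, 0.28, 50],
    [-60, -60, -140, 0, 0, 0.42, 50]
  ],
  "grip_force": 40
}}

```text
clock: 28.15
tcp_pos: [0.6283, -0.0439, 0.1252]
orientation: [2.64, 1.7, 0.004]
contact_force: [0.0, -0.2, -0.7]
grip_width: 0.05
gripper_force: 0.0
```

Call:
{"name": "step_arm", "arguments": {
  "moves": [
    [0, 0, 0, 0, 0, 0.14, 50],
    [0, 0, 0, 0, 0, 0.28, 50],
    [0, 0, 0, 0, 0, 0.42, 50],
    [0, 0, 0, 0, 0, 0.56, 50],
    [0, 0, 0, 0, 0, 0.7, 50],
    [0, 0, 0, 0, 0, 0.84, 50],
    [0, 0, 0, 0, 0, 0.98, 50],
    [0, 0, 0, 0, 0, 1.12, 50]
  ]
}}

```text
clock: 28.95
tcp_pos: [0.6278, -0.0434, 0.1234]
orientation: [3.141, 0.038, -0.0]
contact_force: [-0.1, 0.6, -0.3]
grip_width: 0.0503
gripper_force: 0.0
```

Call:
{"name": "step_arm", "arguments": {
  "moves": [
    [0, 0, 0, 0, 0, 0.03, 50],
    [0, 0, 0, 0, 0, 0.03, 50],
    [0, 0, 0, 0, 0, 0.03, 50]
  ]
}}

```text
clock: 29.25
tcp_pos: [0.6276, -0.0432, 0.1238]
orientation: [3.142, 0.004, -0.0]
contact_force: [0.3, -0.1, -0.1]
grip_width: 0.0499
gripper_force: 0.0
```

```bash
python3 - <<'E'
from h import *
st();f=shot("wrist","pics/w14.png");t=shot("top","pics/t14.png")
shoes(f,.064,(100,100,420,330),90);print("top");shoes(t,.064,(318,165,405,250),120,False,(40,300))
go([.583,-.070,.022],0)
E
```

```text
{'clock': np.float64(29.25), 'tcp_pos': array([ 0.6276, -0.0432,  0.1238]), 'orientation': array([ 3.1415e+00,  4.4000e-03, -3.0000e-04]), 'grip_width': np.float64(0.0499), 'contact_force': array([ 0.2998, -0.1197, -0.095 ])}
(583.9, -70.4, 45.4, 29.3, -0.6, [348.0, 256.0])
(566.6, -110.0, 141.4, 48.8, 9.1, [394.0, 270.0])
(542.6, 81.3, 188.1, 171.2, 77.9, [173.0, 276.0])
(677.1, 22.7, 105.1, 39.5, -65.5, [230.0, 150.0])
top
(417.9, 17.5, 50.0, 23.3, 0.4, [357.0, 234.0])
(424.0, 97.0, 40.1, 23.2, 1.0, [333.0, 232.0])
(580.5, -70.1, 39.3, 23.9, -0.4, [382.0, 187.0])
shift [-44.7  26.7 101.9] turn [-0.     0.     0.002]
```

View pics/w14.png

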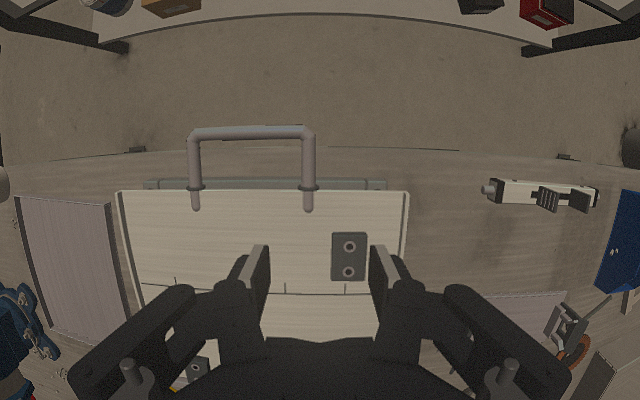

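Call:
{"name": "step_arm", "arguments": {
  "moves": [
    [-35, 20, 20, 0, 0, 0, 50],
    [-44, 27, 60, 0, 0, 0, 50],
    [-44, 27, 92, 0, 0, 0, 50],
    [-44, 27, 101, 0, 0, 0, 50],
    [-44, 27, 101, 0, 0, 0, 50],
    [-44, 27, 101, 0, 0, 0, 22],
    [-44, 27, 101, 0, 0, 0, 22],
    [-44, 27, 101, 0, 0, 0, 22]
  ]
}}

```text
clock: 30.15
tcp_pos: [0.5855, -0.0697, 0.0249]
orientation: [-3.142, -0.001, -0.006]
contact_force: [-0.5, 0.4, 5.7]
grip_width: 0.0285
gripper_force: 39.9
```

Call:
{"name": "step_arm", "arguments": {
  "moves": [
    [0, 0, 0, 0, 0, 0, 22],
    [0, 0, -10, 0, 0, 0, 22],
    [0, 0, -50, 0, 0, 0, 22],
    [0, 0, -80, 0, 0, 0, 22],
    [0, 0, -80, 0, 0, 0, 22],
    [0, 0, -80, 0, 0, 0, 22]
  ]
}}

```text
clock: 30.75
tcp_pos: [0.5839, -0.0703, 0.1041]
orientation: [3.141, 0.0, 0.003]
contact_force: [0.1, 0.1, -0.8]
grip_width: 0.0283
gripper_force: 39.8
```

```bash
python3 - <<'E'
from h import *
st();go([.5,.315,-.026],0)
E
```

```text
{'clock': np.float64(30.75), 'tcp_pos': array([ 0.5839, -0.0703,  0.1041]), 'orientation': array([3.1411e+00, 0.0000e+00, 2.5000e-03]), 'grip_width': np.float64(0.0283), 'contact_force': array([ 0.0681,  0.0998, -0.8429])}
shift [ -84.1 -385.4  129.7] turn [ 0.    -0.002  0.   ]
```

Call:
{"name": "step_arm", "arguments": {
  "moves": [
    [-10, -48, 0, 0, 0, 0, 22],
    [-20, -96, 0, 0, 0, 0, 22],
    [-30, -144, 0, 0, 0, 0, 22],
    [-40, -192, 0, 0, 0, 0, 22],
    [-50, -240, 0, 0, 0, 0, 22],
    [-60, -288, 0, 0, 0, 0, 22],
    [-72, -336, 0, 0, 0, 0, 22],
    [-84, -384, 0, 0, 0, 0, 22]
  ]
}}

```text
clock: 31.55
tcp_pos: [0.4979, 0.3147, 0.1016]
orientation: [3.14, -0.0, -0.003]
contact_force: [1.6, -0.2, -1.5]
grip_width: 0.0283
gripper_force: 39.9
```

Call:
{"name": "step_arm", "arguments": {
  "moves": [
    [0, 0, 40, 0, 0, 0, 22],
    [0, 0, 85, 0, 0, 0, 22],
    [0, 0, 115, 0, 0, 0, 22],
    [0, 0, 125, 0, 0, 0, 22],
    [0, 0, 129, 0, 0, 0, 22],
    [0, 0, 129, 0, 0, 0, 22],
    [0, 0, 129, 0, 0, 0, 50],
    [0, 0, 129, 0, 0, 0, 50]
  ]
}}

```text
clock: 32.35
tcp_pos: [0.4999, 0.3141, -0.0256]
orientation: [-3.141, -0.0, -0.001]
contact_force: [0.2, -0.4, 0.7]
grip_width: 0.0503
gripper_force: 0.0
```

Call:
{"name": "step_arm", "arguments": {
  "moves": [
    [0, 0, 0, 0, 0, 0, 50],
    [0, 0, -10, 0, 0, 0, 50],
    [0, 0, -50, 0, 0, 0, 50],
    [0, 0, -100, 0, 0, 0, 50],
    [0, 0, -140, 0, 0, 0, 50],
    [0, 0, -140, 0, 0, 0, 50]
  ]
}}

```text
clock: 32.95
tcp_pos: [0.5031, 0.3169, 0.121]
orientation: [-3.135, 0.0, -0.015]
contact_force: [0.4, -0.4, -0.7]
grip_width: 0.0501
gripper_force: 0.0
```

```bash
python3 - <<'E'
from h import *
st();f=shot("wrist","pics/w15.png");shoes(f,.014,(260,150,380,280),90)
go([.429,.097,.105],0)
E
```

```text
{'clock': np.float64(32.95), 'tcp_pos': array([0.5031, 0.3169, 0.121 ]), 'orientation': array([-3.135 ,  0.    , -0.0149]), 'grip_width': np.float64(0.0501), 'contact_force': array([ 0.3724, -0.3643, -0.7099])}
(430.9, 259.4, 40.1, 11.8, 3.7, [373.0, 264.0])
(494.8, 310.6, 43.4, 29.1, -0.0, [324.0, 202.0])
shift [-72.7 218.5  11.7] turn [-0.004 -0.006 -0.   ]
```

Call:
{"name": "step_arm", "arguments": {
  "moves": [
    [-10, 48, 0, 0, 0, 0, 50],
    [-20, 96, 0, 0, 0, 0, 50],
    [-35, 144, 0, 0, 0, 0, 50],
    [-55, 190, 0, 0, 0, 0, 50],
    [-70, 217, 8, 0, 0, 0, 50],
    [-70, 217, 8, 0, 0, 0, 50],
    [-70, 217, 8, 0, 0, 0, 50]
  ]
}}

```text
clock: 33.7
tcp_pos: [0.429, 0.0962, 0.1055]
orientation: [3.141, -0.002, -0.002]
contact_force: [0.1, 0.3, 0.8]
grip_width: 0.0496
gripper_force: 0.0
```

```bash
python3 - <<'E'
from h import *
st();f=shot("wrist","pics/w16.png")
for t in(80,95):shoes(f,.064,(260,150,450,300),t)
go([.429,.097,.023],0)
E
```

```text
{'clock': np.float64(33.7), 'tcp_pos': array([0.429 , 0.0962, 0.1055]), 'orientation': array([ 3.1412e+00, -1.9000e-03, -1.7000e-03]), 'grip_width': np.float64(0.0496), 'contact_force': array([0.1309, 0.3037, 0.8142])}
(376.2, 16.6, 80.4, 49.8, 85.7, [401.0, 280.0])
(378.5, 138.2, 49.5, 20.2, -25.7, [269.0, 269.0])
(424.8, 17.9, 44.5, 31.1, 1.2, [417.0, 218.0])
(426.3, 97.0, 45.0, 29.2, -5.1, [315.0, 217.0])
(378.0, 60.3, 165.7, 53.8, 88.1, [362.0, 270.0])
(424.8, 18.2, 45.1, 31.4, 1.6, [417.0, 218.0])
(426.2, 96.9, 45.2, 29.7, -5.4, [315.0, 217.0])
shift [-0.7  0.5 82.9] turn [-0.  0.  0.]
```

Call:
{"name": "step_arm", "arguments": {
  "moves": [
    [-1, 0, 40, 0, 0, 0.09, 50],
    [-1, 0, 72, 0, 0, 0.09, 50],
    [-1, 0, 82, 0, 0, 0.09, 50],
    [-1, 0, 82, 0, 0, 0.09, 50],
    [-1, 0, 82, 0, 0, 0.09, 22],
    [-1, 0, 82, 0, 0, 0.09, 22],
    [-1, 0, 82, 0, 0, 0.09, 22],
    [-1, 0, 82, 0, 0, 0.09, 22]
  ]
}}

```text
clock: 34.55
tcp_pos: [0.43, 0.0975, 0.0253]
orientation: [-3.137, 0.141, -0.005]
contact_force: [-1.1, 0.6, 7.7]
grip_width: 0.0282
gripper_force: 40.3
```

Call:
{"name": "step_arm", "arguments": {
  "moves": [
    [0, 0, -10, 0, 0, 0, 22],
    [0, 0, -50, 0, 0, 0, 22],
    [0, 0, -100, 0, 0, 0, 22],
    [0, 0, -110, 0, 0, 0, 22],
    [0, 0, -110, 0, 0, 0, 22]
  ]
}}

```text
clock: 35.05
tcp_pos: [0.43, 0.097, 0.1362]
orientation: [-3.138, 0.142, -0.007]
contact_force: [-0.2, -0.0, -1.5]
grip_width: 0.028
gripper_force: 40.0
```

```bash
python3 - <<'E'
from h import *
st();go([.48,-.10,.135],0);go([.45,-.35,.135],84.5)
t=shot("top","pics/t16.png");P=cloud(t)
m=(P[...,2]>.045)&(P[...,2]<.075)&(P[...,0]>.36)&(P[...,0]<.55)&(P[...,1]<-.18)&(P[...,1]>-.46)
n,l,s,ce=cv2.connectedComponentsWithStats(m.astype(np.uint8))
for i in range(1,n):
    if s[i,4]>8:
        q=P[l==i];print(s[i,4],ce[i].round(1),q.mean(0).round(4),cv2.minAreaRect((q[:,:2]*1000).astype(np.float32)))
E
```

```text
{'clock': np.float64(35.05), 'tcp_pos': array([0.43  , 0.097 , 0.1362]), 'orientation': array([-3.1376,  0.1421, -0.0073]), 'grip_width': np.float64(0.028), 'contact_force': array([-0.1601, -0.0039, -1.5009])}
shift [ 67.6 191.6   1.4] turn [-0.001 -0.005 -0.091]
shift [ 60.4 443.3   1.1] turn [ 0.003 -0.004 -1.565]
87 [424.8 227.1] [ 0.4497 -0.2117  0.0558] ((449.3360290527344, -214.94070434570312), (27.149003982543945, 58.20913314819336), 85.23274993896484)
133 [484.6 234.3] [ 0.4308 -0.4113  0.0547] ((430.8620910644531, -408.0768127441406), (24.85916519165039, 58.01530456542969), 84.31439208984375)
```

Call:
{"name": "step_arm", "arguments": {
  "moves": [
    [20, 44, 0, 0, 0, -0.14, 22],
    [40, 88, 0, 0, 0, -0.28, 22],
    [55, 132, 0, 0, 0, -0.42, 22],
    [60, 180, 0, 0, 0, -0.56, 22],
    [60, 225, 0, 0, 0, -0.7, 22],
    [60, 270, 0, 0, 0, -0.84, 22],
    [60, 315, 0, 0, 0, -0.98, 22],
    [60, 360, 0, 0, 0, -1.12, 22]
  ]
}}

```text
clock: 35.9
tcp_pos: [0.4561, -0.2479, 0.1317]
orientation: [-2.779, -1.458, 0.004]
contact_force: [0.5, 0.2, -1.0]
grip_width: 0.0279
gripper_force: 40.0
```

```bash
python3 - <<'E'
from h import *
st();go([.435,-.375,.135],84.8);print(r.get_obs()["joints"].round(2))
E
```

```text
{'clock': np.float64(35.9), 'tcp_pos': array([ 0.4561, -0.2479,  0.1317]), 'orientation': array([-2.779 , -1.4577,  0.0039]), 'grip_width': np.float64(0.0279), 'contact_force': array([ 0.535 ,  0.2193, -0.9691])}
shift [-116.5   54.9   -3.5] turn [-0.004 -0.001 -0.514]
[ 0.67  0.32 -0.35  1.97  0.14  0.88 -0.36]
```

Call:
{"name": "step_arm", "arguments": {
  "moves": [
    [-35, 17, 0, 0, 0, -0.13, 22],
    [-70, 35, 0, 0, 0, -0.26, 22],
    [-105, 50, 0, 0, 0, -0.39, 22],
    [-113, 54, 0, 0, 0, -0.47, 22],
    [-113, 54, 0, 0, 0, -0.47, 22],
    [-113, 54, 0, 0, 0, -0.47, 22]
  ]
}}

```text
clock: 36.5
tcp_pos: [0.4368, -0.3689, 0.1322]
orientation: [-2.371, -2.055, -0.0]
contact_force: [0.2, 0.6, -0.6]
grip_width: 0.0282
gripper_force: 40.0
```

```bash
python3 - <<'E'
from h import *
st();f=shot("wrist","pics/w17.png");W,c=fcloud(f);print(c.round(3))
for z0,z1 in((.05,.066),(.018,.026)):
  m=(W[...,2]>z0)&(W[...,2]<z1)&(W[...,0]>.36)&(W[...,0]<.53)&(W[...,1]<-.18)&(W[...,1]>-.46)
  n,l,s,ce=cv2.connectedComponentsWithStats(m.astype(np.uint8))
  for i in range(1,n):
    if s[i,4]>80:
        q=W[l==i];print(z0,s[i,4],ce[i].round(),q.mean(0).round(4),cv2.minAreaRect((q[:,:2]*1000).astype(np.float32)))
E
```

```text
{'clock': np.float64(36.5), 'tcp_pos': array([ 0.4368, -0.3689,  0.1322]), 'orientation': array([-2.3711e+00, -2.0554e+00, -3.0000e-04]), 'grip_width': np.float64(0.0282), 'contact_force': array([ 0.1674,  0.6445, -0.5848])}
[ 0.447 -0.302  0.308]
0.05 1618 [308.  12.] [ 0.4505 -0.2111  0.0564] ((450.4053649902344, -215.1663360595703), (26.980926513671875, 60.358970642089844), 84.24723052978516)
0.018 604 [310.  35.] [ 0.4492 -0.2223  0.021 ] ((449.8033142089844, -220.94554138183594), (17.41379737854004, 51.71955871582031), 81.72625732421875)
0.018 385 [319. 220.] [ 0.4324 -0.3993  0.0207] ((432.3040466308594, -399.7460021972656), (9.684026718139648, 51.55712890625), 82.75984954833984)
```

View pics/w17.png

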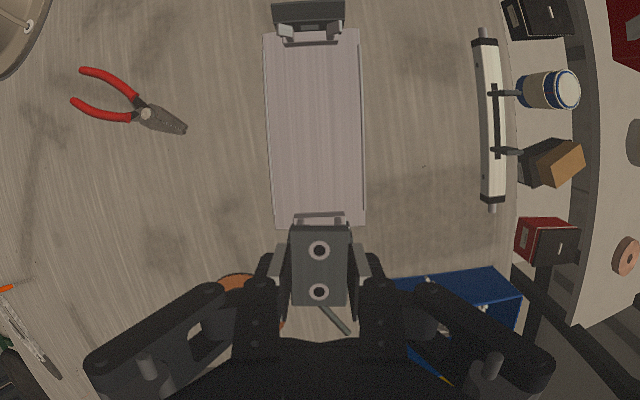

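The view shows the carrier with its far cheek at (308,12), near saddle at (320,218) and empty floor, the shoe held at (320,272), and the keeper at (492,120). The carrier centre is about (0.441, −0.3105) with yaw −5.6°. I'll place the first shoe at carrier y≈−30 mm.

```bash
python3 - <<'E'
from h import *
go([.4384,-.337,-.022],84.4)
f=dict(np.load("pics/w17.png.npz"));W,c=fcloud(f)
q=W[20:215,470:525].reshape(-1,3);q=q[(q[:,2]>.012)&(q[:,2]<.03)];print("keeper",len(q),q.mean(0).round(4),cv2.minAreaRect((q[:,:2]*1000).astype(np.float32)))
E
```

```text
shift [ 31.1  -3.2 154.8] turn [-0.002 -0.002 -0.043]
keeper 3407 [ 0.6261 -0.3197  0.0181] ((628.14208984375, -321.28509521484375), (203.60084533691406, 26.388425827026367), 88.31912231445312)
```

Call:
{"name": "step_arm", "arguments": {
  "moves": [
    [31, -3, 30, 0, 0, -0.043, 22],
    [31, -3, 75, 0, 0, -0.043, 22],
    [31, -3, 120, 0, 0, -0.043, 22],
    [31, -3, 138, 0, 0, -0.043, 22],
    [31, -3, 148, 0, 0, -0.043, 22],
    [31, -3, 153, 0, 0, -0.043, 22],
    [31, -3, 153, 0, 0, -0.043, 22]
  ]
}}

```text
clock: 37.25
tcp_pos: [0.4396, -0.3391, -0.0186]
orientation: [2.327, 2.11, 0.0]
contact_force: [0.6, 0.3, -0.7]
grip_width: 0.0281
gripper_force: 40.0
```

Call:
{"name": "step_arm", "arguments": {
  "moves": [
    [0, 0, 2, 0, 0, 0, 22],
    [0, 0, 4, 0, 0, 0, 22],
    [0, 0, 4, 0, 0, 0, 22]
  ]
}}

```text
clock: 37.55
tcp_pos: [0.4392, -0.3398, -0.0225]
orientation: [2.327, 2.109, 0.0]
contact_force: [-0.4, 0.0, 0.1]
grip_width: 0.0281
gripper_force: 40.0
```

Call:
{"name": "step_arm", "arguments": {
  "moves": [
    [0, 0, 0, 0, 0, 0, 46],
    [0, 0, 0, 0, 0, 0, 46],
    [0, 0, -10, 0, 0, 0, 46],
    [0, 0, -50, 0, 0, 0, 46],
    [0, 0, -100, 0, 0, 0, 46],
    [0, 0, -140, 0, 0, 0, 46],
    [0, 0, -140, 0, 0, 0, 46]
  ]
}}

```text
clock: 38.25
tcp_pos: [0.4428, -0.3417, 0.1238]
orientation: [2.319, 2.102, 0.004]
contact_force: [0.5, -0.5, 0.6]
grip_width: 0.0459
gripper_force: 0.0
```

```bash
python3 - <<'E'
from h import *
st();f=shot("wrist","pics/w18.png");shoes(f,.016,(260,100,380,280),95)
go([.47,-.1,.125],30);go([.429,.018,.125],0)
t=shot("top","pics/t18.png");shoes(t,.064,(318,165,405,250),120,False,(40,300))
E
```

```text
{'clock': np.float64(38.25), 'tcp_pos': array([ 0.4428, -0.3417,  0.1238]), 'orientation': array([2.3193, 2.1025, 0.0036]), 'grip_width': np.float64(0.0459), 'contact_force': array([ 0.457 , -0.4833,  0.6224])}
(382.9, -412.8, 40.7, 15.0, 80.8, [267.0, 263.0])
(489.9, -423.5, 42.5, 17.2, 88.8, [372.0, 262.0])
(430.0, -413.8, 68.5, 46.2, -5.8, [312.0, 257.0])
(438.2, -345.2, 44.3, 29.0, 83.4, [313.0, 194.0])
shift [242.5   5.3  -5. ] turn [0.007 0.001 0.949]
shift [355.9 -47.1  -5.7] turn [ 8.000e-03 -1.000e-03  1.473e+00]
(417.8, 16.1, 49.8, 26.4, 1.5, [357.0, 234.0])
```

Call:
{"name": "step_arm", "arguments": {
  "moves": [
    [40, 15, 0, 0, 0, 0.13, 50],
    [85, 30, 0, 0, 0, 0.27, 50],
    [130, 25, 0, 0, 0, 0.41, 50],
    [175, 15, 0, 0, 0, 0.55, 50],
    [220, 5, 0, 0, 0, 0.69, 50],
    [265, -5, 0, 0, 0, 0.83, 50],
    [310, -25, 0, 0, 0, 0.97, 50],
    [352, -40, 0, 0, 0, 1.11, 50]
  ]
}}

```text
clock: 39.15
tcp_pos: [0.4335, 0.0095, 0.1159]
orientation: [-3.084, -0.598, 0.004]
contact_force: [0.6, 0.6, -1.0]
grip_width: 0.0501
gripper_force: 0.0
```

Call:
{"name": "step_arm", "arguments": {
  "moves": [
    [0, 0, 0, 0, 0, 0.13, 50],
    [0, 0, 0, 0, 0, 0.26, 50],
    [0, 0, 0, 0, 0, 0.36, 50],
    [0, 0, 0, 0, 0, 0.36, 50],
    [0, 0, 0, 0, 0, 0.36, 50]
  ]
}}

```text
clock: 39.65
tcp_pos: [0.4349, 0.0078, 0.1163]
orientation: [3.141, 0.048, -0.003]
contact_force: [-0.2, 1.1, 0.3]
grip_width: 0.0502
gripper_force: 0.0
```

```bash
python3 - <<'E'
from h import *
st();f=shot("wrist","pics/w19.png")
for t in(80,95):shoes(f,.064,(230,150,450,300),t)
go([.429,.018,.023],1.5)
E
```

```text
{'clock': np.float64(39.65), 'tcp_pos': array([0.4349, 0.0078, 0.1163]), 'orientation': array([ 3.1411e+00,  4.8200e-02, -2.9000e-03]), 'grip_width': np.float64(0.0502), 'contact_force': array([-0.2131,  1.1177,  0.3428])}
(378.6, -77.6, 84.2, 52.2, 87.6, [401.0, 280.0])
(375.9, 62.7, 58.8, 35.5, -5.7, [250.0, 276.0])
(424.9, 15.6, 44.7, 29.8, -0.2, [306.0, 221.0])
(378.6, -77.4, 84.6, 52.3, 87.6, [408.0, 275.0])
(375.8, 57.2, 59.6, 46.6, -5.5, [253.0, 272.0])
(424.9, 16.2, 44.8, 29.8, 1.6, [306.0, 221.0])
shift [ -5.7 -10.4  93.5] turn [0.    0.001 0.004]
```

Call:
{"name": "step_arm", "arguments": {
  "moves": [
    [-6, -8, 40, 0, 0, 0.01, 50],
    [-6, -8, 75, 0, 0, 0.01, 50],
    [-6, -8, 90, 0, 0, 0.01, 50],
    [-6, -8, 93, 0, 0, 0.01, 50],
    [-6, -8, 93, 0, 0, 0.01, 50],
    [-6, -8, 93, 0, 0, 0.01, 22],
    [-6, -8, 93, 0, 0, 0.01, 22],
    [-6, -8, 93, 0, 0, 0.01, 22]
  ]
}}

```text
clock: 40.5
tcp_pos: [0.4306, 0.0157, 0.0253]
orientation: [-3.141, -0.028, -0.004]
contact_force: [-0.8, -0.7, 7.2]
grip_width: 0.0284
gripper_force: 39.4
```

Call:
{"name": "step_arm", "arguments": {
  "moves": [
    [0, 0, 0, 0, 0, 0, 22],
    [0, 0, -10, 0, 0, 0, 22],
    [0, 0, -50, 0, 0, 0, 22],
    [0, 0, -100, 0, 0, 0, 22],
    [0, 0, -110, 0, 0, 0, 22],
    [0, 0, -110, 0, 0, 0, 22]
  ]
}}

```text
clock: 41.1
tcp_pos: [0.431, 0.0157, 0.1364]
orientation: [3.141, 0.027, 0.008]
contact_force: [-0.5, 1.3, -1.8]
grip_width: 0.0281
gripper_force: 40.0
```

```bash
python3 - <<'E'
from h import *
st();go([.4442,-.277,.12],84.4)
E
```

```text
{'clock': np.float64(41.1), 'tcp_pos': array([0.431 , 0.0157, 0.1364]), 'orientation': array([3.1414, 0.0275, 0.0082]), 'grip_width': np.float64(0.0281), 'contact_force': array([-0.5036,  1.2528, -1.7787])}
shift [  8.  292.9  16.5] turn [ 0.004 -0.004 -1.456]
```

Call:
{"name": "step_arm", "arguments": {
  "moves": [
    [25, 30, 0, 0, 0, -0.14, 22],
    [45, 70, 0, 0, 0, -0.28, 22],
    [50, 110, 0, 0, 0, -0.42, 22],
    [50, 155, 0, 0, 0, -0.56, 22],
    [45, 200, 0, 0, 0, -0.7, 22],
    [30, 240, 0, 0, 0, -0.84, 22],
    [15, 280, 0, 0, 0, -0.98, 22],
    [8, 295, 0, 0, 0, -1.12, 22]
  ]
}}

```text
clock: 41.9
tcp_pos: [0.4391, -0.2831, 0.1318]
orientation: [-2.644, -1.692, 0.005]
contact_force: [0.2, -0.1, -2.3]
grip_width: 0.028
gripper_force: 40.0
```

Call:
{"name": "step_arm", "arguments": {
  "moves": [
    [0, 0, 0, 0, 0, -0.14, 22],
    [0, 0, 0, 0, 0, -0.28, 22],
    [0, 0, 0, 0, 0, -0.335, 22],
    [0, 0, 0, 0, 0, -0.335, 22],
    [0, 0, 0, 0, 0, -0.335, 22]
  ]
}}

```text
clock: 42.4
tcp_pos: [0.4418, -0.2787, 0.1328]
orientation: [-2.328, -2.106, 0.001]
contact_force: [0.2, -0.9, -0.2]
grip_width: 0.0279
gripper_force: 40.0
```

```bash
python3 - <<'E'
from h import *
st();go([.444,-.280,-.0225],84.4);f=shot("wrist","pics/w20.png")
t=shot("top","pics/t20.png");shoes(t,.016,(415,215,490,255),100,False,(30,300))
E
```

```text
{'clock': np.float64(42.4), 'tcp_pos': array([ 0.4418, -0.2787,  0.1328]), 'orientation': array([-2.3275e+00, -2.1065e+00,  9.0000e-04]), 'grip_width': np.float64(0.0279), 'contact_force': array([ 0.2319, -0.913 , -0.193 ])}
shift [ -1.3   2.7 155.2] turn [-0.002 -0.001 -0.002]
(455.3, -218.1, 64.1, 22.5, -14.7, [423.0, 227.0])
```

Call:
{"name": "step_arm", "arguments": {
  "moves": [
    [-1, 2, 45, 0, 0, 0, 22],
    [-1, 2, 90, 0, 0, 0, 22],
    [-1, 2, 130, 0, 0, 0, 22],
    [-1, 2, 145, 0, 0, 0, 22],
    [-1, 2, 153, 0, 0, 0, 22],
    [-1, 2, 156, 0, 0, 0, 22],
    [-1, 2, 157, 0, 0, 0, 22],
    [-1, 2, 157, 0, 0, 0, 22]
  ]
}}

```text
clock: 43.3
tcp_pos: [0.4457, -0.281, -0.0216]
orientation: [2.326, 2.108, 0.001]
contact_force: [-0.3, -0.3, -0.2]
grip_width: 0.028
gripper_force: 40.0
```

Call:
{"name": "step_arm", "arguments": {
  "moves": [
    [0, 0, 0, 0, 0, 0, 46],
    [0, 0, 0, 0, 0, 0, 46],
    [0, 0, -10, 0, 0, 0, 46],
    [0, 0, -50, 0, 0, 0, 46],
    [0, 0, -100, 0, 0, 0, 46],
    [-60, 20, -145, 0, 0, 0, 46],
    [-90, 40, -150, 0, 0, 0, 46],
    [-90, 40, -150, 0, 0, 0, 46]
  ]
}}

```text
clock: 44.1
tcp_pos: [0.4776, -0.3803, 0.1313]
orientation: [2.327, 2.098, 0.001]
contact_force: [-1.4, -1.0, -0.2]
grip_width: 0.0457
gripper_force: 0.0
```

```bash
python3 - <<'E'
from h import *
st();f=shot("wrist","pics/w21.png");shoes(f,.016,(200,30,380,260),95)
W,c=fcloud(f)
m=(W[...,2]>.010)&(W[...,2]<.03)&(W[...,0]>.58)&(W[...,0]<.7)&(W[...,1]<-.18)&(W[...,1]>-.46)
n,l,s,ce=cv2.connectedComponentsWithStats(m.astype(np.uint8))
for i in range(1,n):
    if s[i,4]>80:
        q=W[l==i];print(s[i,4],ce[i].round(),q.mean(0).round(4),cv2.minAreaRect((q[:,:2]*1000).astype(np.float32)))
m=(W[...,2]>.036)&(W[...,2]<.07)&(W[...,0]>.58)&(W[...,0]<.7)&(W[...,1]<-.18)&(W[...,1]>-.46)
n,l,s,ce=cv2.connectedComponentsWithStats(m.astype(np.uint8))
for i in range(1,n):
    if s[i,4]>30:
        q=W[l==i];print("lug",s[i,4],ce[i].round(),q.mean(0).round(4),cv2.minAreaRect((q[:,:2]*1000).astype(np.float32)))
E
```

```text
{'clock': np.float64(44.1), 'tcp_pos': array([ 0.4776, -0.3803,  0.1313]), 'orientation': array([2.3266e+00, 2.0983e+00, 5.0000e-04]), 'grip_width': np.float64(0.0457), 'contact_force': array([-1.4272, -0.9553, -0.1881])}
(424.0, -427.2, 79.8, 47.2, 7.1, [273.0, 237.0])
(438.6, -346.6, 42.6, 29.6, 83.2, [274.0, 158.0])
(445.2, -290.7, 43.2, 29.4, 83.6, [274.0, 99.0])
3977 [459. 115.] [ 0.6261 -0.3197  0.0179] ((628.2213134765625, -321.1080627441406), (203.28463745117188, 25.977819442749023), 88.47798919677734)
lug 189 [474.  86.] [ 0.6264 -0.2927  0.0494] ((628.7838745117188, -292.39154052734375), (6.373205184936523, 21.96742057800293), 88.50790405273438)
lug 195 [476. 148.] [ 0.625  -0.3492  0.0492] ((627.1611328125, -349.85406494140625), (6.518964767456055, 22.078853607177734), 89.99552154541016)
```

View pics/w21.png

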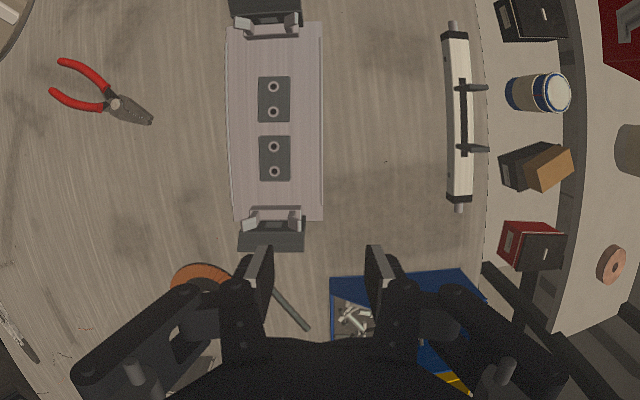

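Both good shoes lie flat in the carrier, at (274,99) and (274,158). The keeper stands upright, with its lugs at (474,86) and (476,148). I'll move above the keeper and turn to yaw −1.5°.

```bash
python3 - <<'E'
from h import *
go([.628,-.321,.135],-1.5)
f=dict(np.load("pics/w21.png.npz"));W,c=fcloud(f);tz=.1313
for U in(262,268,370,376):
    print(U,[(V,(W[V,U]*1000).round().astype(int).tolist()) for V in range(240,275,5)])
for z0,z1 in((.018,.026),):
  m=(W[...,2]>z0)&(W[...,2]<z1)&(W[...,0]>.36)&(W[...,0]<.53)&(W[...,1]<-.18)&(W[...,1]>-.46)
  n,l,s,ce=cv2.connectedComponentsWithStats(m.astype(np.uint8))
  for i in range(1,n):
    if s[i,4]>80:
        q=W[l==i];print(z0,s[i,4],ce[i].round(),q.mean(0).round(4),cv2.minAreaRect((q[:,:2]*1000).astype(np.float32)))
E
```

```text
shift [ 73.5 144.   -4.4] turn [ 7.000e-03 -1.000e-03  1.494e+00]
262 [(240, [424, -413, 56]), (245, [451, -369, 172]), (250, [452, -368, 178]), (255, [453, -369, 183]), (260, [454, -369, 188]), (265, [455, -369, 193]), (270, [455, -369, 197])]
268 [(240, [429, -413, 56]), (245, [454, -369, 171]), (250, [455, -368, 179]), (255, [456, -369, 182]), (260, [455, -372, 182]), (265, [455, -374, 183]), (270, [454, -376, 183])]
370 [(240, [527, -448, -1]), (245, [503, -374, 171]), (250, [502, -373, 180]), (255, [501, -375, 181]), (260, [501, -377, 182]), (265, [501, -379, 182]), (270, [501, -381, 183])]
376 [(240, [534, -449, -1]), (245, [506, -374, 172]), (250, [505, -374, 179]), (255, [504, -374, 184]), (260, [503, -374, 189]), (265, [502, -374, 192]), (270, [501, -373, 198])]
0.018 573 [270.  28.] [ 0.4501 -0.2223  0.021 ] ((449.91595458984375, -220.5104217529297), (17.287586212158203, 51.64801025390625), 84.77191162109375)
0.018 578 [275. 216.] [ 0.4332 -0.4027  0.0211] ((434.1675720214844, -404.7536315917969), (18.01726722717285, 55.400672912597656), 84.58463287353516)
```

Call:
{"name": "step_arm", "arguments": {
  "moves": [
    [10, 20, 0, 0, 0, 0.14, 78],
    [20, 40, 0, 0, 0, 0.28, 78],
    [30, 60, 0, 0, 0, 0.42, 78],
    [40, 80, 0, 0, 0, 0.56, 78],
    [50, 100, 0, 0, 0, 0.7, 78],
    [60, 120, 0, 0, 0, 0.84, 78],
    [70, 138, 0, 0, 0, 0.98, 78],
    [73, 144, 0, 0, 0, 1.12, 78]
  ]
}}

```text
clock: 44.95
tcp_pos: [0.6277, -0.3109, 0.1264]
orientation: [-3.09, -0.548, -0.001]
contact_force: [0.9, 0.4, -0.2]
grip_width: 0.078
gripper_force: 0.0
```

Call:
{"name": "step_arm", "arguments": {
  "moves": [
    [0, 0, 0, 0, 0, 0.14, 78],
    [0, 0, 0, 0, 0, 0.28, 78],
    [0, 0, 0, 0, 0, 0.375, 78],
    [0, 0, 0, 0, 0, 0.375, 78],
    [0, 0, 0, 0, 0, 0.375, 78]
  ]
}}

```text
clock: 45.45
tcp_pos: [0.6256, -0.314, 0.1267]
orientation: [-3.14, 0.029, 0.001]
contact_force: [-0.4, -1.2, 0.2]
grip_width: 0.0781
gripper_force: 0.0
```

```bash
cat >> h.py <<'E'
def comp(W,z,x,y,amin=40,tag=""):
    m=(W[...,2]>z[0])&(W[...,2]<z[1])&(W[...,0]>x[0])&(W[...,0]<x[1])&(W[...,1]>y[0])&(W[...,1]<y[1])
    n,l,s,ce=cv2.connectedComponentsWithStats(m.astype(np.uint8))
    for i in range(1,n):
        if s[i,4]>amin:
            q=W[l==i];a=cv2.minAreaRect((q[:,:2]*1000).astype(np.float32));print(tag,s[i,4],ce[i].round(),q.mean(0).round(4),np.round(a[0],1),np.round(a[1],1),round(a[2],1))
E
python3 - <<'E'
from h import *
st();f=shot("wrist","pics/w22.png");W,c=fcloud(f)
comp(W,(.012,.03),(.58,.68),(-.46,-.18),80,"bar");comp(W,(.036,.07),(.58,.68),(-.46,-.18),30,"lug")
go([.628,-.321,-.012],-1.5)
E
```

```text
{'clock': np.float64(45.45), 'tcp_pos': array([ 0.6256, -0.314 ,  0.1267]), 'orientation': array([-3.1405e+00,  2.9200e-02,  1.5000e-03]), 'grip_width': np.float64(0.0781), 'contact_force': array([-0.4499, -1.2034,  0.2221])}
bar 4398 [324. 188.] [ 0.63   -0.3209  0.0184] [ 628.6 -321.1] [202.9  25.6] 88.4
lug 199 [291. 196.] [ 0.631  -0.2927  0.0508] [ 630.2 -292.2] [ 5.4 21.6] 88.6
lug 225 [358. 197.] [ 0.6291 -0.349   0.0499] [ 628.3 -349.6] [ 6.2 22.2] 85.5
shift [  2.5   6.8 138.8] turn [-0.001  0.001  0.007]
```

Call:
{"name": "step_arm", "arguments": {
  "moves": [
    [3, 7, 40, 0, 0, 0.01, 78],
    [3, 7, 80, 0, 0, 0.01, 78],
    [3, 7, 110, 0, 0, 0.01, 78],
    [3, 7, 128, 0, 0, 0.01, 78],
    [3, 7, 135, 0, 0, 0.01, 78],
    [3, 7, 137, 0, 0, 0.01, 78],
    [3, 7, 137, 0, 0, 0.01, 78]
  ]
}}

```text
clock: 46.2
tcp_pos: [0.63, -0.3227, -0.0087]
orientation: [3.141, -0.05, 0.003]
contact_force: [-0.7, -0.6, -0.2]
grip_width: 0.0783
gripper_force: 0.0
```

Call:
{"name": "step_arm", "arguments": {
  "moves": [
    [0, 0, 0, 0, 0, 0, 60],
    [0, 0, 0, 0, 0, 0, 50],
    [0, 0, 0, 0, 0, 0, 40],
    [0, 0, 0, 0, 0, 0, 30],
    [0, 0, 0, 0, 0, 0, 30],
    [0, 0, 0, 0, 0, 0, 30],
    [0, 0, 0, 0, 0, 0, 30]
  ],
  "grip_force": 50
}}

```text
clock: 46.9
tcp_pos: [0.6313, -0.3224, -0.006]
orientation: [3.14, -0.05, 0.007]
contact_force: [-3.1, 3.6, 15.3]
grip_width: 0.0357
gripper_force: 52.6
```

```bash
python3 - <<'E'
from h import *
st()
E
```

```text
{'clock': np.float64(46.9), 'tcp_pos': array([ 0.6313, -0.3224, -0.006 ]), 'orientation': array([ 3.1403, -0.05  ,  0.0071]), 'grip_width': np.float64(0.0357), 'contact_force': array([-3.0501,  3.5526, 15.3337])}
```

Fully squeezed: the opening reads 35.7 mm, about 38 mm with the usual bias. Lifting.

Call:
{"name": "step_arm", "arguments": {
  "moves": [
    [0, 0, -5, 0, 0, 0, 30],
    [0, 0, -20, 0, 0, 0, 30],
    [0, 0, -50, 0, 0, 0, 30],
    [0, 0, -85, 0, 0, 0, 30],
    [0, 0, -115, 0, 0, 0, 30],
    [0, 0, -120, 0, 0, 0, 30],
    [0, 0, -120, 0, 0, 0, 30],
    [0, 0, -120, 0, 0, 0, 30]
  ]
}}

```text
clock: 47.7
tcp_pos: [0.6277, -0.3218, 0.1084]
orientation: [-3.14, 0.05, 0.004]
contact_force: [-0.3, 0.6, -4.3]
grip_width: 0.0358
gripper_force: 50.8
```

```bash
python3 - <<'E'
from h import *
st();f=shot("wrist","pics/w23.png");W,c=fcloud(f);t=shot("top","pics/t23.png");P=cloud(t)
comp(W,(.085,.15),(.58,.70),(-.46,-.18),80,"bar w");comp(P,(.10,.16),(.58,.70),(-.46,-.18),10,"bar top")
comp(P,(.045,.075),(.36,.55),(-.46,-.18),10,"cheek")
go([.441,-.311,.11],-5.6)
E
```

```text
{'clock': np.float64(47.7), 'tcp_pos': array([ 0.6277, -0.3218,  0.1084]), 'orientation': array([-3.1402,  0.0505,  0.004 ]), 'grip_width': np.float64(0.0358), 'contact_force': array([-0.3415,  0.637 , -4.2884])}
bar w 12712 [319. 246.] [ 0.63   -0.3239  0.1311] [ 626.4 -323.8] [177.6  26.3] 87.9
bar top 435 [462. 172.] [ 0.6218 -0.3187  0.1317] [ 624.6 -323.6] [179.5  26.4] 88.1
cheek 87 [425. 227.] [ 0.4501 -0.2119  0.0562] [ 449.3 -214.5] [27.5 58.7] 86.4
cheek 71 [485. 230.] [ 0.4446 -0.4124  0.0544] [ 440.6 -408.8] [23.6 37.5] 87.6
shift [-186.8   -4.7   -1.5] turn [-0.001  0.004  0.066]
```

View pics/w23.png

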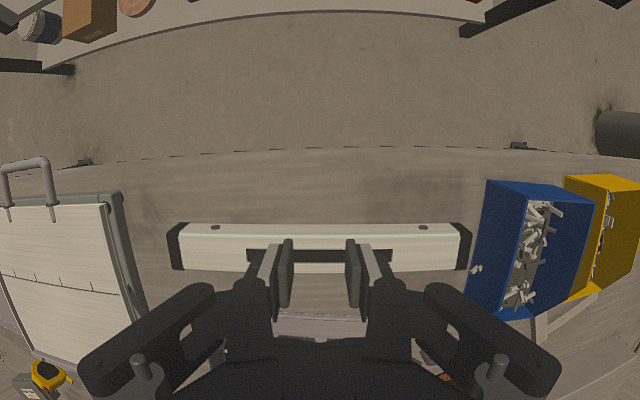

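The keeper is held level with both bolts drawn in, its ends at (175,245) and (463,245). Carrying it above the carrier.

Call:
{"name": "step_arm", "arguments": {
  "moves": [
    [-40, -1, 0, 0, 0, 0.015, 30],
    [-80, -2, 0, 0, 0, 0.03, 30],
    [-120, -4, 0, 0, 0, 0.045, 30],
    [-155, -5, 0, 0, 0, 0.06, 30],
    [-180, -6, 0, 0, 0, 0.06, 30],
    [-186, -6, 10, 0, 0, 0.06, 30],
    [-186, -6, 20, 0, 0, 0.06, 30],
    [-186, -6, 20, 0, 0, 0.06, 30]
  ]
}}

```text
clock: 48.6
tcp_pos: [0.4431, -0.3094, 0.088]
orientation: [-3.137, 0.143, 0.004]
contact_force: [0.0, 0.9, -3.0]
grip_width: 0.0354
gripper_force: 50.8
```

Call:
{"name": "step_arm", "arguments": {
  "moves": [
    [0, 0, 0, 0, 0, 0, 30],
    [0, 0, 0, 0, 0, 0, 30],
    [0, 0, 0, 0, 0, 0, 30]
  ]
}}

```text
clock: 48.9
tcp_pos: [0.4441, -0.3103, 0.0902]
orientation: [3.138, -0.144, 0.001]
contact_force: [-0.7, 0.5, -3.4]
grip_width: 0.036
gripper_force: 50.8
```

```bash
python3 - <<'E'
from h import *
st();f=shot("wrist","pics/w24.png");W,c=fcloud(f);t=shot("top","pics/t24.png");P=cloud(t)
comp(W,(.075,.125),(.38,.50),(-.43,-.2),80,"bar w");comp(P,(.08,.118),(.36,.55),(-.46,-.18),10,"bar top")
comp(W,(.045,.07),(.36,.55),(-.46,-.16),20,"cheek w");comp(P,(.045,.07),(.36,.55),(-.46,-.18),10,"cheek t")
comp(W,(.006,.016),(.36,.55),(-.46,-.16),60,"lip w")
E
```

```text
{'clock': np.float64(48.9), 'tcp_pos': array([ 0.4441, -0.3103,  0.0902]), 'orientation': array([ 3.1382e+00, -1.4370e-01,  1.0000e-03]), 'grip_width': np.float64(0.036), 'contact_force': array([-0.7212,  0.5062, -3.3888])}
bar w 12433 [319. 245.] [ 0.4463 -0.3125  0.1126] [ 442.8 -312.1] [177.4  25.4] 84.6
bar top 265 [453. 228.] [ 0.4395 -0.2866  0.1119] [ 439.7 -312.9] [180.  25.] 83.6
cheek w 1208 [186. 200.] [ 0.466  -0.2138  0.0551] [ 463.7 -214.5] [27.8 33.6] 73.6
cheek w 1207 [452. 201.] [ 0.447  -0.4131  0.055 ] [ 444.6 -410.8] [33.8 26.8] 0.2
cheek t 85 [425. 227.] [ 0.4502 -0.2116  0.0561] [ 450.  -214.5] [25.9 60.1] 84.9
cheek t 59 [485. 240.] [ 0.4133 -0.4103  0.0555] [ 415.2 -406.6] [25.1 27.9] 85.6
lip w 380 [303. 150.] [ 0.4885 -0.3032  0.0068] [ 488.4 -304.7] [115.4   3. ] 84.7
lip w 107 [395. 151.] [ 0.481  -0.3809  0.0068] [ 481.1 -381.6] [35.7  2.7] 84.6
lip w 208 [220. 192.] [ 0.4602 -0.227   0.011 ] [ 457.4 -227.7] [50.8 14.2] 12.7
lip w 211 [418. 193.] [ 0.443  -0.3995  0.011 ] [ 440.6 -398.5] [14.9 51.6] 65.8
lip w 1760 [293. 202.] [ 0.4459 -0.2903  0.0144] [ 444.8 -290.2] [43.2 31.1] 82.9
lip w 1750 [359. 203.] [ 0.4397 -0.3463  0.0145] [ 438.3 -347.1] [44.8 30.9] 84.2
lip w 100 [469. 224.] [ 0.4072 -0.4541  0.0075] [ 407.1 -453.9] [23.5  7.4] 25.8
```

Call:
{"name": "step_arm", "arguments": {
  "moves": [
    [-1, 0, 12, 0, 0, 0, 30],
    [-1, 0, 24, 0, 0, 0, 30],
    [-1, 0, 32, 0, 0, 0, 30],
    [-1, 0, 38, 0, 0, 0, 30],
    [-1, 0, 43, 0, 0, 0, 30],
    [-1, 0, 47, 0, 0, 0, 30],
    [-1, 0, 50, 0, 0, 0, 30],
    [-1, 0, 50, 0, 0, 0, 30]
  ]
}}

```text
clock: 49.8
tcp_pos: [0.4421, -0.3102, 0.0398]
orientation: [-3.138, 0.145, 0.0]
contact_force: [-0.7, 0.5, -2.6]
grip_width: 0.0359
gripper_force: 50.8
```

```bash
python3 - <<'E'
from h import *
st();f=shot("wrist","pics/w25.png");W,c=fcloud(f)
comp(W,(.04,.075),(.38,.50),(-.43,-.2),80,"bar w");comp(W,(.006,.012),(.36,.55),(-.46,-.16),60,"lip w")
E
```

```text
{'clock': np.float64(49.8), 'tcp_pos': array([ 0.4421, -0.3102,  0.0398]), 'orientation': array([-3.1381e+00,  1.4480e-01,  5.0000e-04]), 'grip_width': np.float64(0.0359), 'contact_force': array([-0.7091,  0.5233, -2.5563])}
bar w 18788 [319. 243.] [ 0.4444 -0.3123  0.0597] [ 440.8 -312. ] [222.2  61.1] 84.5
lip w 738 [325. 155.] [ 0.4869 -0.3204  0.0068] [ 486.8 -320.8] [159.2   3.4] 84.2
lip w 195 [200. 198.] [ 0.4653 -0.2278  0.0089] [ 465.5 -227.9] [37.5 13.3] 20.7
lip w 174 [438. 198.] [ 0.4498 -0.4002  0.0089] [ 449.  -399.7] [12.8 36.8] 58.2
lip w 99 [288. 198.] [ 0.4594 -0.292   0.0093] [ 459.5 -291.9] [42.3  0.8] 83.0
lip w 97 [368. 200.] [ 0.4532 -0.3476  0.0097] [ 453.4 -347.5] [ 5.4 42.8] 1.0
lip w 69 [230. 274.] [ 0.402  -0.2375  0.0067] [ 402.1 -236.9] [23.6  2.7] 85.0
lip w 84 [408. 275.] [ 0.3881 -0.3779  0.0068] [ 388.2 -377.6] [24.5  3.5] 82.9
lip w 95 [311. 276.] [ 0.3957 -0.3016  0.0068] [ 395.9 -301.4] [27.   3.8] 82.7
```

Centred within about 0.5 mm and no contact. Lowering onto the saddles.

Call:
{"name": "step_arm", "arguments": {
  "moves": [
    [0, 0, 4, 0, 0, 0, 30],
    [0, 0, 8, 0, 0, 0, 30],
    [0, 0, 12, 0, 0, 0, 30],
    [0, 0, 15, 0, 0, 0, 30],
    [0, 0, 17.5, 0, 0, 0, 30],
    [0, 0, 19.5, 0, 0, 0, 30],
    [0, 0, 20.5, 0, 0, 0, 30],
    [0, 0, 20.5, 0, 0, 0, 30]
  ]
}}

```text
clock: 50.65
tcp_pos: [0.4422, -0.3102, 0.0194]
orientation: [-3.138, 0.145, 0.0]
contact_force: [-0.1, -0.4, -2.1]
grip_width: 0.0357
gripper_force: 50.8
```

Call:
{"name": "step_arm", "arguments": {
  "moves": [
    [0, 0, 1, 0, 0, 0, 30],
    [0, 0, 2, 0, 0, 0, 30],
    [0, 0, 2.5, 0, 0, 0, 30],
    [0, 0, 2.5, 0, 0, 0, 30]
  ]
}}

```text
clock: 51.05
tcp_pos: [0.4422, -0.3102, 0.017]
orientation: [-3.138, 0.145, -0.0]
contact_force: [-0.3, 1.1, -1.8]
grip_width: 0.0358
gripper_force: 50.8
```

Call:
{"name": "step_arm", "arguments": {
  "moves": [
    [0, 0, 1, 0, 0, 0, 30],
    [0, 0, 2, 0, 0, 0, 30],
    [0, 0, 3, 0, 0, 0, 30],
    [0, 0, 3, 0, 0, 0, 30]
  ]
}}

```text
clock: 51.45
tcp_pos: [0.4425, -0.3103, 0.0159]
orientation: [3.138, -0.145, 0.001]
contact_force: [-5.3, 4.2, 18.1]
grip_width: 0.0359
gripper_force: 54.7
```

```bash
python3 - <<'E'
from h import *
st();f=shot("wrist","pics/w26.png");W,c=fcloud(f)
comp(W,(.034,.050),(.38,.50),(-.43,-.2),80,"bar w")
k=(abs(W[...,0]-.45)<.012)&(abs(W[...,1]+.25)<.02)&(W[...,2]>.025)&(W[...,2]<.06);print(np.percentile(W[...,2][k],[10,50,90]).round(4))
k=(abs(W[...,0]-.437)<.012)&(abs(W[...,1]+.375)<.02)&(W[...,2]>.025)&(W[...,2]<.06);print(np.percentile(W[...,2][k],[10,50,90]).round(4))
E
```

```text
{'clock': np.float64(51.45), 'tcp_pos': array([ 0.4425, -0.3103,  0.0159]), 'orientation': array([ 3.1381e+00, -1.4500e-01,  6.0000e-04]), 'grip_width': np.float64(0.0359), 'contact_force': array([-5.3435,  4.1623, 18.101 ])}
bar w 201 [148. 205.] [ 0.4784 -0.2193  0.042 ] [ 477.2 -220.1] [15.7  6.5] 63.9
bar w 198 [489. 206.] [ 0.4597 -0.4103  0.0415] [ 458.4 -409.3] [ 6.7 15.3] 17.9
bar w 13089 [318. 250.] [ 0.4424 -0.312   0.0411] [ 442.2 -312.6] [195.   51.1] 84.5
[0.0326 0.0404 0.0413]
[0.0328 0.0405 0.0414]
```

It is seated: 18 N contact, bar top at 41 mm at both ends. Releasing.

Call:
{"name": "step_arm", "arguments": {
  "moves": [
    [0, 0, -1, 0, 0, 0, 42],
    [0, 0, -1, 0, 0, 0, 50],
    [0, 0, -1, 0, 0, 0, 60],
    [0, 0, -1, 0, 0, 0, 78],
    [0, 0, -1, 0, 0, 0, 78],
    [0, 0, -1, 0, 0, 0, 78],
    [0, 0, -1, 0, 0, 0, 78]
  ]
}}

```text
clock: 52.2
tcp_pos: [0.4424, -0.3103, 0.0151]
orientation: [3.138, -0.145, 0.001]
contact_force: [0.1, 0.6, -0.5]
grip_width: 0.0778
gripper_force: 0.0
```

Call:
{"name": "step_arm", "arguments": {
  "moves": [
    [0, 0, -10, 0, 0, 0, 78],
    [0, 0, -30, 0, 0, 0, 78],
    [0, 0, -70, 0, 0, 0, 78],
    [0, 0, -110, 0, 0, 0, 78],
    [0, 0, -140, 0, 0, 0, 78],
    [0, 0, -140, 0, 0, 0, 78],
    [0, 0, -140, 0, 0, 0, 78]
  ]
}}

```text
clock: 52.9
tcp_pos: [0.4426, -0.3104, 0.1561]
orientation: [3.137, -0.145, 0.003]
contact_force: [0.5, 0.4, -0.6]
grip_width: 0.078
gripper_force: 0.0
```

```bash
python3 - <<'E'
from h import *
st();f=shot("wrist","pics/w27.png");W,c=fcloud(f);t=shot("top","pics/t27.png");P=cloud(t)
comp(W,(.034,.048),(.38,.50),(-.40,-.22),80,"bar");comp(W,(.063,.09),(.38,.50),(-.40,-.22),20,"lugs")
comp(W,(.006,.012),(.36,.55),(-.41,-.21),150,"lip")
print("tray");shoes(t,.014,(240,175,305,250),115,False,(25,300))
m=(t["image"].min(-1)>165);m[:165]=0;m[245:]=0;m[:,:310]=0;m[:,405:]=0
q=P[m];q=q[(q[:,2]>.03)&(q[:,2]<.2)];s=np.linalg.lstsq(np.c_[q[:,:2],np.ones(len(q))],q[:,2],rcond=None)[0];print("tilt",np.arctan(s[0]))
v,u=268,0
# bolts showing outside cheeks
comp(P,(.02,.045),(.40,.48),(-.45,-.405),3,"out-");comp(P,(.02,.045),(.40,.48),(-.215,-.19),3,"out+")
s=shot("scene","pics/s27.png");a=cv2.resize(s["image"][130:190,370:450],(533,400),interpolation=cv2.INTER_CUBIC);b=cv2.resize(s["image"][200:290,240:345],(267,200));
pad=np.zeros((400,267,3),np.uint8);pad[:200]=b;pad[200:]=cv2.resize(f["image"][120:320,140:500],(267,200));cv2.imwrite("pics/fin.png",np.hstack([a,pad])[:,:,::-1])
E
```

```text
{'clock': np.float64(52.9), 'tcp_pos': array([ 0.4426, -0.3104,  0.1561]), 'orientation': array([ 3.1373e+00, -1.4480e-01,  3.0000e-03]), 'grip_width': np.float64(0.078), 'contact_force': array([ 0.4527,  0.4493, -0.6397])}
bar 4210 [318. 193.] [ 0.4404 -0.3114  0.0406] [ 434.9 -310.5] [182.2  35.6] 84.6
lugs 191 [286. 202.] [ 0.4438 -0.2837  0.0733] [ 442.9 -283.1] [ 5.6 22.7] 84.5
lugs 211 [351. 201.] [ 0.4385 -0.34    0.0725] [ 437.7 -340.4] [ 6.6 22.1] 84.2
lip 263 [333. 142.] [ 0.4858 -0.3315  0.0069] [ 485.7 -332.8] [133.1   2.4] 84.6
lip 299 [329. 226.] [ 0.3936 -0.32    0.0068] [ 394.  -318.3] [144.3   4. ] 84.4
tray
(494.9, 310.5, 43.0, 27.9, 3.0, [271.0, 212.0])
tilt -0.00026712462832030294
out- 22 [481. 233.] [ 0.4373 -0.4074  0.0361] [ 437.1 -407.6] [33.4  4.6] 0.2
```

The lugs are 57.5 mm apart, which is the free spacing, so both bolts are out. The bar is centred and level, the stuck shoe is flat in the tray and the board is level. Handing in.

```bash
python3 -c "
from bench import r
print(r.hand_in())"
```

```text
the job is handed in; nothing more can be done
None
```

The job is handed in, but the hand-in returned no verdict: of the three shoes, two slid and lie flat in the carrier with the keeper seated and both bolts out (judged from the lug spacing), one stuck and is back in the tray, and the board is down.

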